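# Clear the glue-up press and latch it shut

### The arm

A 6-joint arm with a two-finger parallel gripper is mounted at the origin on the work surface. World frame = base frame: x ahead of the robot, y to its left, z up, the work surface at z = 0. Lengths are in m, angles in rad, forces in N, time in s.
With the tool pointing down it reaches from about 0.375 to 0.75 m from the base axis. Payload 9 kg.
Tool frame: the origin (TCP) lies midway between the tips of the shut fingers; the grasp point (between the pads) lies 19 mm behind it (arm.grip_point_offset is the z of the grasp point in the tool frame, in m); z points along the fingers, y is the line along which they close (so a half turn about z gives the same grasp; the last joint's range is limited). The gripper opens to 85 mm and grips with 20 to 120 N. Pads are 22 mm wide; open, the fingers measure 114 mm over their backs; the gripper's body (76 mm by 85 mm) begins 54 mm behind the grasp point. The pads swing forward as they close: fully open they stand 13 mm farther back than shut.
Start: joints at [1.087, 0.104, 0.097, 1.564, 0, 1.353], TCP at [0.158, 0.579, 0.231] pointing down, gripper open.
Joint ranges: [-2.99, 2.99], [-0.84, 1.86], [-1.1, 1.16], [-1.84, 2.11], [-1.51, 1.56], [-3.14, 3.14]. Speed limits (rad/s): [2.22, 2.22, 2.57, 3.14, 3.14, 3.14].

### API

Orientations are given as a unit quaternion [x, y, z, w].
In Python, from bench import arm gives the robot as it stands. The module is installed in compiled form; this text tells all that it offers.
- The arm moves only by the tool carry_out, never from a script. Its argument "steps" is a list of rows, each an object with "slide": the shift along the tool's x, y, z as a fraction of full scale, a list of three; "twist": the turn, a rotation vector about the tool's x, y, z as a fraction of full scale, a list of three; "jaw": the opening, from -1 (shut) to 1 (fully open). A call has 1 to 8 rows; each row shifts and turns the commanded pose from where the row before left it, along the tool's axes as they then stand; what a row does not reach is not made up. Full scale, the value 1, is 0.12 m for a shift and 120 degrees for a turn. A row lasts 1/10 s, in which the tool goes at most 50 mm and 8.59 degrees, less where a joint would pass 70% of its speed; a pose out of reach is approached as far as the arm can. A call with a number of a shift or a turn outside -1 to 1 is refused whole. A call with a gripper value outside its range is refused whole. The fingers move at their own pace and stop on an object; "squeeze" is the grip in N (left out, the last holds). Time passes only in rows, so rows that do not move let the fingers close. It gives the time, the measured TCP pose, the force, the opening and the grip force at its end, in the units of the state.
- arm.observe(): the state, without advancing time (a new reading comes with each control period).
- arm.capture(name): name is "side" or "top" or "wrist"; returns the picture (400x640x3 uint8, red, green, blue); there is no depth.
- arm.camera_info(name): a dict with "fx", "fy", "cx", "cy" (pixels), "origin" and "orientation" of the camera in the world. Camera axes: x right, y down, z forward; pixel columns grow to the right and rows downward; lengths in m; the calibration is good to about 2 mm. A picture is of the moment at which its call begins: read the wrist's pose just before it. camera_info takes no time and is no camera call; for the wrist camera it gives the pose at the moment of the call.
- arm.hand_in(): hands the job in; it is judged then, once.
The state is a dict: "time_s": time; "joint_positions": joint angles; "dq": joint speeds; "effort": joint torques, N m; "tool_pos": TCP position; "orientation": TCP orientation; "ft_force": force on the tool from outside, world axes, zero at the start; "torque": the same for the moment, N m; "width": finger opening in m; "finger_force": force on a finger pad.
Only numpy, scipy, OpenCV 4.12 (cv2) and the standard library are available. Lean on these libraries where they do the work, as an engineer would, in place of code of your own. Each camera call takes 0.05 s, during which the arm holds its last target. There are 200 camera calls.

### The job

Clear the two thick wood offcuts (one dark brown, one painted orange) off the mosaic roundel in the blue press and drop both into the green waste tub. Then push the press's red lever handle down until its catch holds it, and leave it latched down. Keep off the lamp bar above the press, and do not knock over or push aside the waste tub or any of the other things on the table.

Things in the scene. Friction and masses are not known exactly. Their poses are not given: they have to be found in the camera images.
- press: Glue-up press, fixed. Origin at table level under the roundel's centre; x points to the hinge (away from the robot), z up. Blue base x -105 to 140, y -115 to 115, top at z 20. On it a fixed wooden mosaic roundel, 190 diameter, top at z 28. The lever's hinge axis runs along y at x 90, z 55, between steel cheeks (x 70 to 110, y -32 to 32, up to z 125), with a red spring cartridge.
- lever (a joint): Press lever, sprung upward: 0 = raised (sloping up 0.5 rad towards the robot), 0.5 = fully down, level. Takes 5 to 10 N at the handle; past about 0.4 a catch pulls it down and holds it at 0.5, released earlier it springs up. Steel bar 26 wide, 16 thick, from the hinge to the red handle. An offcut under its plate stops it short.
- lever_handle (a point): Press point on the top face of the red lever handle (56 long, 44 wide, 24 thick), 215 from the hinge axis along the lever, 12 above the bar's centre line; the handle runs from 180 to 236. Its x axis points along the lever to the hinge, z out of the top face. In the press frame it goes from about (-93, 0, 169) raised to (-125, 0, 67) down.
- plate (a point): Centre of the underside of the clear pressing plate under the lever, 90 (x, along the lever) x 100 (y) x 10 thick, axes as the handle; 85 from the hinge axis, 24 below the bar's centre line. When the lever is down it lies 3 above the roundel.
- lamp_bar (a point): Middle of the underside of the white lamp bar over the press, axes as the press: bar 24 (x) x 240 (y) x 20, underside 240 above the table, 68 on the robot's side of the roundel's centre.
- lamp: The lamp as a whole (fixed on the press, same origin and axes as the press): the bar, a 14 wide boom back along y 0 at z 246 to 260, and a 16 diameter column at x 126.
- offcut_a: Dark brown wood offcut 95 x 26 x 28 (its x, y, z), loose, lying flat on the roundel left of the lever, its inner (+x) end under the raised clear plate and its outer (-x) end pointing to the near left corner. Origin at the centre of its underside.
- offcut_b: Orange-painted wood offcut 105 x 26 x 28 (its x, y, z), loose, lying flat on the roundel right of the lever, inner (+x) end under the raised clear plate, outer (-x) end to the near right corner. Origin at the centre of its underside.
- waste_tub: Open green waste tub, loose, 170 (x) x 140 (y) x 75 high, walls and floor 4. Origin at the centre of its underside. It stands at the left or the right of the press.
- stock_tub: Bystander: clear tub full of good wood strips, 140 x 130 x 100 high (strips stick up to about 120). Origin at the centre of its underside. It stands on the side where the waste tub does not.
- glue_bottle: Bystander: white glue bottle, 54 diameter, 150 high, close beside the press. Origin at the centre of its underside.
- tile_jar: Bystander: green glass jar, 60 diameter, 90 high, close beside the press. Origin at the centre of its underside.
- cup: Bystander: small white cup, 64 diameter, 45 high, in front of the press. Origin at the centre of its underside.
- nippers: Bystander: yellow-handled nippers, 165 x 62 x 14, flat on the table beyond the tubs. Origin at about the middle.
- scissors: Bystander: grey-handled scissors, 190 x 78 x 12, flat on the table beyond the tubs. Origin at about the pivot.

How it is judged:
On the way, in this order (a step that is already met when the one before it is completed fails the run):
1. both offcuts lie in the green waste tub (x of offcut_a in the frame of waste_tub between -0.085 and 0.085 m and y of offcut_a in the frame of waste_tub between -0.07 and 0.07 m and z of offcut_a in the frame of waste_tub between -0.01 and 0.07 m and x of offcut_b in the frame of waste_tub between -0.085 and 0.085 m and y of offcut_b in the frame of waste_tub between -0.07 and 0.07 m and z of offcut_b in the frame of waste_tub between -0.01 and 0.07 m), for 0.2 s.
2. the lever is down in its catch (value of joint lever above 0.46 rad), for 0.2 s.
At the end, for the whole second after the job is handed in: Both offcuts rest inside the upright green waste tub (centres within its walls and below its rim), and the lever stays down by itself in its catch (joint above 0.46 of 0.5) (all of step 1 and linear speed of each of offcut_a, offcut_b below 0.05 m/s and angle between waste_tub's own z axis and vertical below 0.2 rad and value of joint lever above 0.46 rad); the robot touches nothing.
It fails at once if the robot or what it carries pushes on the lamp with more than 10 N (contact force between lamp and anything else above 10 N).
It fails at once if a bystander or the waste tub is pushed more than 40 mm (distance of any of stock_tub, glue_bottle, tile_jar, cup, nippers, scissors, waste_tub from where it was at the start of the episode above 0.04 m).
It fails at once if a standing bystander or the waste tub is tipped over (angle between any of stock_tub, glue_bottle, tile_jar, cup, waste_tub's own z axis and vertical above 0.6 rad).
It also fails if it takes over 72 s, if anything falls off the work surface, if the arm or the gripper's body presses on something with over 40 N, if the wrist force passes 120 N, or if a joint passes its speed limit or range.

## Working session

There is one attempt and no reset: what is moved stays moved. The work goes in short steps, Python scripts to look and compute and a tool call to move; the robot and the scene stay as the last step left them, time stands still between calls to the robot, and variables do not carry over. Pictures are saved under pics/ and viewed, at most 10 in all, crops included, and the job is handed in when it is done.

Besides the shell and the picture viewer there is one more tool, called after "Request:" as a command line: name --argument value ..., lists and objects as JSON in quotes. carry_out: Moves the arm, as the interface text tells. Shift numbers are shares of 0.12 m and turn numbers shares of 120 degrees, none past 1 either way. Its arguments: {"type":"object","properties":{"steps":{"type":"array"},"squeeze":{"type":"number"}},"required":["steps"]}

```bash
mkdir -p pics
cat > h.py <<'E'
import numpy as np, cv2
from scipy.spatial.transform import Rotation as R
from bench import arm
def ray(ci,u,v):
    d=np.array([(u-ci["cx"])/ci["fx"],(v-ci["cy"])/ci["fy"],1.])
    q=R.from_quat(ci["orientation"])
    d=q.apply(d); return np.array(ci["origin"]),d/np.linalg.norm(d)
def plane(ci,u,v,z):
    o,d=ray(ci,u,v); return o+d*(z-o[2])/d[2]
def tri(rs):
    A=np.zeros((3,3));b=np.zeros(3)
    for o,d in rs:
        P=np.eye(3)-np.outer(d,d);A+=P;b+=P@o
    p=np.linalg.solve(A,b); return p,[np.linalg.norm((np.eye(3)-np.outer(d,d))@(p-o)) for o,d in rs]
def proj(ci,p):
    c=R.from_quat(ci["orientation"]).inv().apply(np.array(p)-ci["origin"])
    return ci["fx"]*c[0]/c[2]+ci["cx"],ci["fy"]*c[1]/c[2]+ci["cy"]
def snap(n,f):
    ci=arm.camera_info(n); im=arm.capture(n); cv2.imwrite(f"pics/{f}.png",im[:,:,::-1]); return ci,im
E
python3 - <<'E'
from h import *
for n in("top","side","wrist"):
    ci,im=snap(n,n+"0"); print(n,{k:np.round(v,4).tolist() for k,v in ci.items()})
print(arm.observe(), arm.grip_point_offset)
E
```

```text
top {'fx': 441.683, 'fy': 441.683, 'cx': 318.5883, 'cy': 200.7654, 'origin': [0.5108, 0.0113, 1.1809], 'orientation': [-0.6964, 0.7164, -0.0322, 0.0266]}
side {'fx': 501.528, 'fy': 501.528, 'cx': 318.6221, 'cy': 206.0851, 'origin': [0.2775, -0.7692, 1.0057], 'orientation': [0.9027, -0.1894, 0.0721, -0.3796]}
wrist {'fx': 338.1536, 'fy': 338.1536, 'cx': 321.6935, 'cy': 198.9649, 'origin': [0.0836, 0.5988, 0.3731], 'orientation': [0.785, 0.6007, 0.0915, 0.1211]}
{'time_s': 0.15, 'joint_positions': array([1.08733320e+00, 1.04568358e-01, 9.66870441e-02, 1.56390462e+00,
       1.83258957e-05, 1.35310475e+00]), 'dq': array([-0.00210129, -0.00142214,  0.00302509,  0.00059937,  0.00077655,
        0.00165365]), 'effort': array([ 3.30985313e-03, -5.57355523e+01,  5.04005814e+01,  1.25179655e-02,
       -2.62964859e-04,  5.03353732e-06]), 'tool_pos': array([0.15745855, 0.57872196, 0.23071885]), 'orientation': array([ 1.32495010e-01,  9.91183549e-01, -4.61558352e-04, -1.78540385e-04]), 'ft_force': array([0.46731486, 0.15591048, 0.22923183]), 'torque': array([ 0.00748096, -0.02010255, -0.06875651]), 'finger_force': 0.0, 'width': 0.0855428179952629} -0.0187
```

View pics/top0.png

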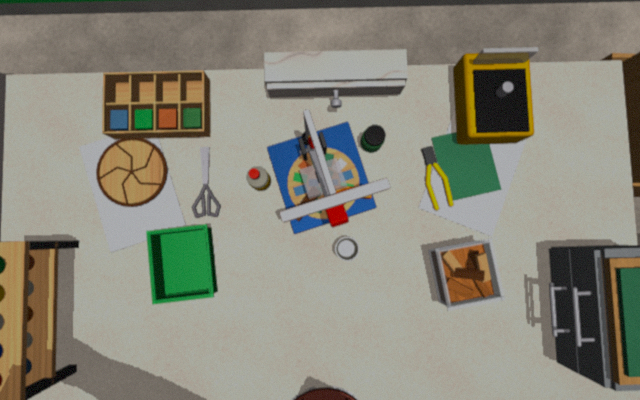

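View pics/side0.png

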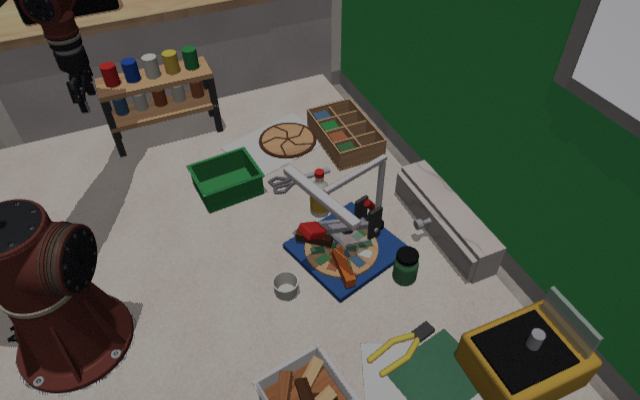

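The top view shows the green tub left at (182,264), the press centred around (322,180) and turned about 20°, the cup at (346,247), the bottle at (258,178) and the jar at (373,138). The lamp bar hides the offcuts there. In the side view the orange offcut is at (344,267), the handle at (312,230), and the brown offcut is partly hidden at (325,240).

Run:
```python
from h import *
T=arm.camera_info("top");S=arm.camera_info("side")
print("tcp in top",proj(T,[.157,.579,.231]),"side",proj(S,[.157,.579,.231]))
im=cv2.imread("pics/top0.png");hsv=cv2.cvtColor(im,cv2.COLOR_BGR2HSV)
def big(m): 
    c,_=cv2.findContours(m,cv2.RETR_EXTERNAL,cv2.CHAIN_APPROX_NONE); return max(c,key=cv2.contourArea)
b=cv2.inRange(hsv,(100,120,60),(125,255,255)); b[:100]=0;b[:,:230]=0;b[:,420:]=0
pts=cv2.findNonZero(b); r=cv2.minAreaRect(cv2.convexHull(pts)); box=cv2.boxPoints(r)
w=np.array([plane(T,*p,.02) for p in box]);print("press box",w.round(3).tolist(),np.linalg.norm(w[0]-w[1]),np.linalg.norm(w[1]-w[2]))
hull=cv2.convexHull(pts); ap=cv2.approxPolyDP(hull,5,True)[:,0]; print("hull",ap.tolist(),[plane(T,*p,.02)[:2].round(3).tolist() for p in ap])
g=cv2.inRange(hsv,(50,100,40),(80,255,255));g[:200]=0;g[:,250:]=0
c=big(g);r=cv2.minAreaRect(c);box=cv2.boxPoints(r);ap=cv2.approxPolyDP(c,4,True)[:,0]
print("tub",box.round(1).tolist(),[plane(T,*p,.075)[:2].round(3).tolist() for p in box],r)
for n,p,z in(("cup",(346,247),.045),("bottle",(256,174),.15),("jar",(374,135),.09)): print(n,plane(T,*p,z).round(3))
```

```text
tcp in top (np.float64(45.58862392687445), np.float64(417.3403458344898)) side (np.float64(90.85175110942504), np.float64(106.86735187461204))
press box [[0.755, 0.135, 0.02], [0.819, -0.086, 0.02], [0.586, -0.149, 0.02], [0.524, 0.068, 0.02]] 0.22948971953373407 0.24150296538420463
hull [[375, 206], [294, 232], [268, 147], [347, 123]] [[0.589, -0.148], [0.527, 0.067], [0.755, 0.131], [0.814, -0.081]]
tub [[144.3000030517578, 230.89999389648438], [208.6999969482422, 223.6999969482422], [216.8000030517578, 296.3999938964844], [152.39999389648438, 303.5]] [[0.54, 0.437], [0.553, 0.277], [0.374, 0.259], [0.361, 0.417]] ((180.5670623779297, 263.6036376953125), (73.10568237304688, 64.82331085205078), 83.6598129272461)
cup [ 0.485 -0.066  0.045]
bottle [0.664 0.147 0.15 ]
jar [ 0.763 -0.142  0.09 ]
```

```bash
cat >> h.py <<'E'
def ori(yaw,tilt):
    p,t=np.radians([yaw,tilt]);s,c=np.sin(t),np.cos(t)
    z=np.array([s*np.cos(p),s*np.sin(p),-c]);x=np.array([-c*np.cos(p),-c*np.sin(p),-s])
    return R.from_matrix(np.array([x,np.cross(z,x),z]).T)
def plan(way,start=None):
    """way: list of (tcp pos, Rotation, nrows); prints rows"""
    if start is None:
        o=arm.observe();start=(o["tool_pos"],R.from_quat(o["orientation"]))
    p,q=np.array(start[0]),start[1];k=0
    for P,Q,n in way:
        P=np.array(P)
        for i in range(n):
            f=1/(n-i)
            s=np.round(q.inv().apply((P-p)*f)/.12,3);w=np.round((q.inv()*Q).as_rotvec()*f/np.radians(120),3)
            flag="" if np.linalg.norm(s)<.416 and np.linalg.norm(w)<.0715 else "  TOO BIG"
            p=p+q.apply(s*.12);q=q*R.from_rotvec(w*np.radians(120))
            if k%8==0:print("--")
            k+=1;print(s.tolist(),w.tolist(),flag)
    return p,q
def st():
    o=arm.observe();print("t",o["time_s"],"p",o["tool_pos"].round(4),"z",R.from_quat(o["orientation"]).as_matrix()[:,2].round(3),"x",R.from_quat(o["orientation"]).as_matrix()[:,0].round(3),"w",round(o["width"],4),"ff",o["finger_force"],"f",o["ft_force"].round(1),"j",o["joint_positions"].round(2))
E
python3 - <<'E'
from h import *
c=arm.camera_info("wrist");o=arm.observe()
print("cam z in tool",R.from_quat(o["orientation"]).inv().apply(R.from_quat(c["orientation"]).apply([0,0,1])), R.from_quat(o["orientation"]).inv().apply(c["origin"]-o["tool_pos"]))
plan([((.46,-.02,.27),ori(15,30),16)])
E
```

```text
cam z in tool [-3.00301863e-01 -3.30328974e-04  9.53844160e-01] [ 7.66072421e-02 -1.42344637e-04 -1.42463768e-01]
--
[-0.234, -0.26, -0.02] [-0.004, -0.015, -0.015] 
[-0.226, -0.267, -0.015] [-0.004, -0.015, -0.015] 
[-0.218, -0.273, -0.011] [-0.004, -0.015, -0.015] 
[-0.21, -0.28, -0.006] [-0.004, -0.015, -0.015] 
[-0.201, -0.287, -0.002] [-0.004, -0.015, -0.015] 
[-0.192, -0.293, 0.002] [-0.004, -0.015, -0.016] 
[-0.182, -0.299, 0.005] [-0.004, -0.015, -0.015] 
[-0.172, -0.305, 0.008] [-0.004, -0.015, -0.016] 
--
[-0.162, -0.31, 0.011] [-0.004, -0.016, -0.015] 
[-0.151, -0.315, 0.013] [-0.004, -0.016, -0.016] 
[-0.14, -0.32, 0.016] [-0.004, -0.015, -0.015] 
[-0.13, -0.325, 0.017] [-0.004, -0.016, -0.016] 
[-0.118, -0.329, 0.019] [-0.005, -0.015, -0.015] 
[-0.107, -0.332, 0.018] [-0.004, -0.016, -0.016] 
[-0.095, -0.336, 0.019] [-0.005, -0.015, -0.015] 
[-0.084, -0.339, 0.019] [-0.004, -0.016, -0.016]
```

Request:
carry_out --steps '[{"slide": [-0.234,-0.26,-0.02],"twist": [-0.004,-0.015,-0.015],"jaw": 1},{"slide": [-0.226,-0.267,-0.015],"twist": [-0.004,-0.015,-0.015],"jaw": 1},{"slide": [-0.218,-0.273,-0.011],"twist": [-0.004,-0.015,-0.015],"jaw": 1},{"slide": [-0.21,-0.28,-0.006],"twist": [-0.004,-0.015,-0.015],"jaw": 1},{"slide": [-0.201,-0.287,-0.002],"twist": [-0.004,-0.015,-0.015],"jaw": 1},{"slide": [-0.192,-0.293,0.002],"twist": [-0.004,-0.015,-0.016],"jaw": 1},{"slide": [-0.182,-0.299,0.005],"twist": [-0.004,-0.015,-0.015],"jaw": 1},{"slide": [-0.172,-0.305,0.008],"twist": [-0.004,-0.015,-0.016],"jaw": 1}]'

```text
time_s: 0.95
tool_pos: [0.3092, 0.2781, 0.2506]
orientation: [0.003, 0.991, 0.016, 0.129]
ft_force: [1.6, -0.2, 1.5]
width: 0.0854
finger_force: 0.0
```

Request:
carry_out --steps '[{"slide": [-0.162,-0.31,0.011],"twist": [-0.004,-0.016,-0.015],"jaw": 1},{"slide": [-0.151,-0.315,0.013],"twist": [-0.004,-0.016,-0.016],"jaw": 1},{"slide": [-0.14,-0.32,0.016],"twist": [-0.004,-0.015,-0.015],"jaw": 1},{"slide": [-0.13,-0.325,0.017],"twist": [-0.004,-0.016,-0.016],"jaw": 1},{"slide": [-0.118,-0.329,0.019],"twist": [-0.005,-0.015,-0.015],"jaw": 1},{"slide": [-0.107,-0.332,0.018],"twist": [-0.004,-0.016,-0.016],"jaw": 1},{"slide": [-0.095,-0.336,0.019],"twist": [-0.005,-0.015,-0.015],"jaw": 1},{"slide": [-0.084,-0.339,0.019],"twist": [-0.004,-0.016,-0.016],"jaw": 1}]'

```text
time_s: 1.75
tool_pos: [0.5011, 0.0032, 0.2841]
orientation: [-0.126, 0.964, 0.026, 0.231]
ft_force: [1.2, 0.3, -0.2]
width: 0.0854
finger_force: 0.0
```

Run:
```python
from h import *
import pickle
st(); ci,im=snap("wrist","w1"); pickle.dump(ci,open("w1.pkl","wb")); st()
```

```text
t 1.75 p [0.5011 0.0032 0.2841] z [ 0.44   0.108 -0.892] x [-0.861 -0.232 -0.453] w 0.0854 ff 0.0 f [ 1.2  0.3 -0.2] j [-0.44 -0.78 -0.59  1.38  0.29 -0.64]
t 1.8 p [ 0.5029 -0.0022  0.2833] z [ 0.442  0.105 -0.891] x [-0.861 -0.231 -0.454] w 0.0856 ff 0.0 f [-0.1 -2.9 -1.9] j [-0.45 -0.78 -0.59  1.38  0.29 -0.65]
```

View pics/w1.png

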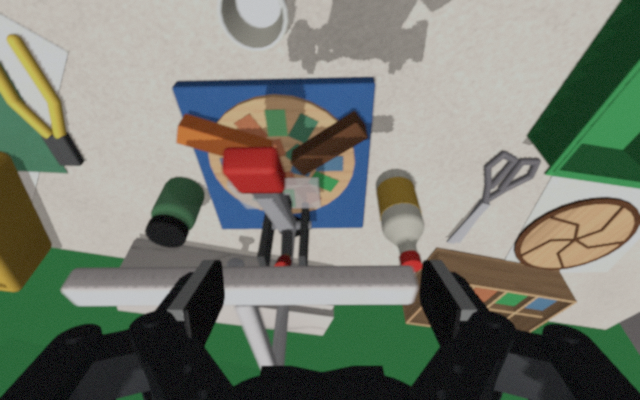

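The upside-down wrist view (near side at the top) shows the orange offcut from (185,120) to (245,150), running under the red handle at (253,170). The brown offcut runs from (362,122) to (297,165), the cup is at (255,20) and the bottle at (400,210). The arm stopped at its reach limit near x 0.50. I'll enlarge the offcuts.

Run:
```python
import cv2
im=cv2.imread("pics/w1.png")[80:220,165:385]
cv2.imwrite("pics/w1c.png",cv2.resize(im,None,fx=3.6,fy=3.6,interpolation=cv2.INTER_CUBIC))
```

```text
(no output)
```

View pics/w1c.png

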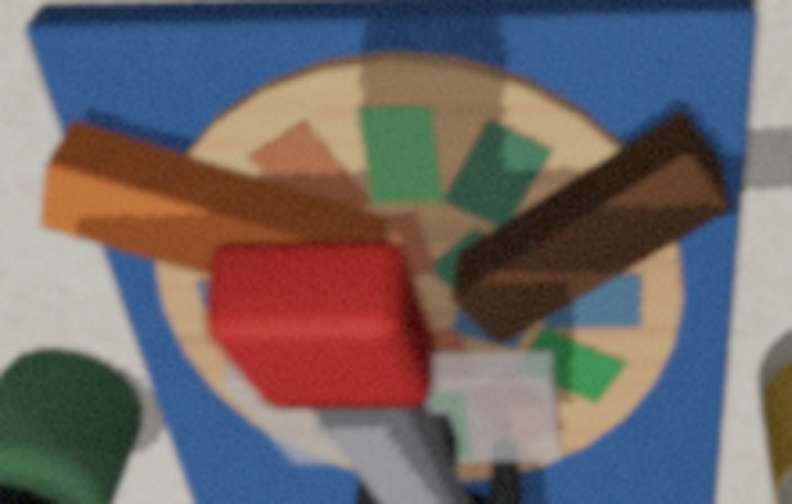

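The enlarged crop gives the brown top-face corners at about (690,152), (728,208), (457,290) and (500,338). The orange top face has its outer end at (55,165) and (43,225), and its near edge runs towards (385,245).

```bash
cat >> h.py <<'E'
PO=np.array([.654,-.0125]);PY=np.radians(15.4)
def topress(p): 
    c,s=np.cos(PY),np.sin(PY);d=np.array(p)[:2]-PO; return np.array([c*d[0]+s*d[1],-s*d[0]+c*d[1]])
def fromp(x,y): 
    c,s=np.cos(PY),np.sin(PY); return PO+[c*x-s*y,s*x+c*y]
E
python3 - <<'E'
from h import *
import pickle
ci=pickle.load(open("w1.pkl","rb"))
f=lambda p,z:plane(ci,p[0]/3.6+165,p[1]/3.6+80,z)
for n,p,z in[("bon",(690,152),.056),("bof",(728,208),.056),("bin",(457,290),.056),("bif",(500,338),.056),("bon_bottom",(680,113),.028),
 ("oon",(53,165),.056),("oof",(43,225),.056),("on2",(210,205),.056),("oof2",(208,270),.056),("oonb",(75,125),.028),("oin bottom?",(390,240),.028),
 ("baseNL",(752,8),.02),("baseNR",(35,25),.02)]:
    w=f(p,z);print(n,w.round(4),"press",(topress(w)*1000).round(0))
# orange in side view
S=arm.camera_info("side")
im=cv2.imread("pics/side0.png");hsv=cv2.cvtColor(im,cv2.COLOR_BGR2HSV)
m=cv2.inRange(hsv,(5,140,90),(18,255,255));m[:,:320]=0;m[:235]=0;m[300:]=0;m[:,370:]=0
c=max(cv2.findContours(m,0,2)[0],key=cv2.contourArea);print(cv2.boundingRect(c),cv2.boxPoints(cv2.minAreaRect(c)).round().tolist())
for w,n in((f((53,165),.056),"oon"),(f((43,225),.056),"oof")): print(n,proj(S,w))
cv2.imwrite("pics/s0c.png",cv2.resize(im[200:310,270:430],None,fx=5,fy=5,interpolation=cv2.INTER_CUBIC))
E
```

```text
bon [0.5538 0.054  0.056 ] press [-79.  91.]
bof [0.5696 0.0719 0.056 ] press [-59. 104.]
bin [ 0.6237 -0.0034  0.056 ] press [-27.  17.]
bif [0.6402 0.0149 0.056 ] press [-6. 30.]
bon_bottom [0.5569 0.0536 0.028 ] press [-76.  89.]
oon [ 0.6091 -0.1321  0.056 ] press [ -75. -103.]
oof [ 0.633  -0.1358  0.056 ] press [ -53. -113.]
on2 [ 0.6112 -0.0848  0.056 ] press [-60. -58.]
oof2 [ 0.6372 -0.0839  0.056 ] press [-35. -64.]
oonb [ 0.6123 -0.1337  0.028 ] press [ -72. -106.]
oin bottom? [ 0.6303 -0.028   0.028 ] press [-27.  -9.]
baseNL [0.5214 0.0652 0.02  ] press [-107.  110.]
baseNR [ 0.5847 -0.1476  0.02  ] press [-103. -112.]
(332, 247, 24, 35) [[331.0, 249.0], [341.0, 245.0], [356.0, 279.0], [346.0, 283.0]]
oon (np.float64(346.2126192297926), np.float64(280.10051851822357))
oof (np.float64(356.0472200948022), np.float64(277.9389982832414))
```

View pics/s0c.png

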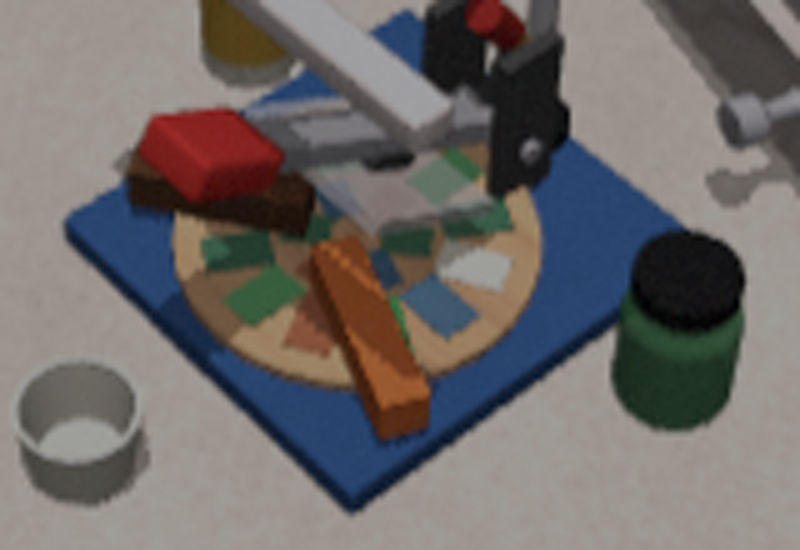

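The side crop shows the orange offcut's outer top corners at crop (375,412) and (428,380), and the brown offcut's inner near top corner at about (308,190). I'll triangulate these as a height check, then plan the brown grasp, with the tool leaning out along the offcut to stay clear of the lamp bar.

```bash
cat >> h.py <<'E'
import sys
def pose(g,yaw,tilt,back=0): # TCP pose for the grasp point g, backed off along tool
    Q=ori(yaw,tilt); return np.array(g)+Q.apply([0,0,.0187-back]),Q
E
python3 - <<'E'
from h import *
import pickle
ci=pickle.load(open("w1.pkl","rb"));S=arm.camera_info("side");T=arm.camera_info("top")
W=lambda p:ray(ci,p[0]/3.6+165,p[1]/3.6+80);C=lambda p:ray(S,270+p[0]/5,200+p[1]/5)
for n,a,b in(("oon",(53,165),(375,412)),("oof",(43,225),(428,380)),("bin",(457,290),(308,190)),("oonb",(75,125),(380,436))): print(n,tri([W(a),C(b)]))
# stock tub
print("stock",plane(T,467,272,.1))
g=[.573,.052,.050]
print("brown pre/grasp")
P,Q=pose(g,-39,42,.09);print(P)
P1,_=pose(g,-39,42);print(P1)
plan([(P,Q,8)])
E
```

```text
oon (array([ 0.60741239, -0.13335569,  0.05355935]), [np.float64(0.0029936062099036793), np.float64(0.002993606209903769)])
oof (array([ 0.6314534 , -0.1341386 ,  0.06018406]), [np.float64(0.0015575339568709094), np.float64(0.001557533956870803)])
bin (array([ 0.62852862, -0.00155983,  0.05614688]), [np.float64(0.004224104159079555), np.float64(0.004224104159079618)])
oonb (array([ 0.60945593, -0.13307286,  0.03053734]), [np.float64(0.000973629830987234), np.float64(0.0009736298309871856)])
stock [ 0.41715031 -0.35390049  0.1       ]
brown pre/grasp
[0.53592313 0.08202425 0.10298623]
[0.58272423 0.04412548 0.03610319]
--
[0.035, 0.078, 0.192] [0.031, -0.014, 0.047] 
[0.049, 0.086, 0.185] [0.031, -0.014, 0.047] 
[0.063, 0.093, 0.178] [0.031, -0.014, 0.046] 
[0.077, 0.097, 0.169] [0.031, -0.014, 0.047] 
[0.092, 0.1, 0.161] [0.031, -0.014, 0.046] 
[0.106, 0.1, 0.151] [0.031, -0.015, 0.047] 
[0.121, 0.098, 0.141] [0.032, -0.014, 0.046] 
[0.134, 0.095, 0.131] [0.031, -0.015, 0.047]
```

Run:
```python
from h import *
g=[.573,.052,.050]
P,Q=pose(g,-39,42,.16)
P[2]+=.02;print(P);plan([(P,Q,8)])
```

```text
[0.49952228 0.11150108 0.17500636]
--
[0.027, 0.117, 0.111] [0.031, -0.014, 0.047] 
[0.042, 0.12, 0.103] [0.031, -0.014, 0.047] 
[0.056, 0.122, 0.093] [0.031, -0.014, 0.046] 
[0.071, 0.121, 0.084] [0.031, -0.014, 0.047] 
[0.085, 0.119, 0.073] [0.031, -0.014, 0.046] 
[0.098, 0.115, 0.063] [0.031, -0.015, 0.047] 
[0.111, 0.108, 0.053] [0.032, -0.014, 0.046] 
[0.123, 0.1, 0.043] [0.031, -0.015, 0.047]
```

Request:
carry_out --steps '[{"slide": [0.027,0.117,0.111],"twist": [0.031,-0.014,0.047],"jaw": 1},{"slide": [0.042,0.12,0.103],"twist": [0.031,-0.014,0.047],"jaw": 1},{"slide": [0.056,0.122,0.093],"twist": [0.031,-0.014,0.046],"jaw": 1},{"slide": [0.071,0.121,0.084],"twist": [0.031,-0.014,0.047],"jaw": 1},{"slide": [0.085,0.119,0.073],"twist": [0.031,-0.014,0.046],"jaw": 1},{"slide": [0.098,0.115,0.063],"twist": [0.031,-0.015,0.047],"jaw": 1},{"slide": [0.111,0.108,0.053],"twist": [0.032,-0.014,0.046],"jaw": 1},{"slide": [0.123,0.1,0.043],"twist": [0.031,-0.015,0.047],"jaw": 1}]'

```text
time_s: 2.6
tool_pos: [0.5249, 0.1229, 0.1827]
orientation: [0.311, 0.886, -0.124, 0.322]
ft_force: [0.4, -0.5, 0.8]
width: 0.085
finger_force: 0.0
```

Run:
```python
from h import *
import pickle
st(); ci,im=snap("wrist","w2"); pickle.dump(ci,open("w2.pkl","wb")); st()
```

```text
t 2.6 p [0.5249 0.1229 0.1827] z [ 0.492 -0.42  -0.762] x [-0.599  0.471 -0.647] w 0.085 ff 0.0 f [ 0.4 -0.5  0.8] j [ 0.3  -0.55 -0.71  0.98 -0.58  0.84]
t 2.65 p [0.5231 0.1243 0.1767] z [ 0.486 -0.424 -0.764] x [-0.598  0.476 -0.644] w 0.0855 ff 0.0 f [ 0.1  2.2 -2.9] j [ 0.3  -0.54 -0.71  0.98 -0.58  0.86]
```

View pics/w2.png

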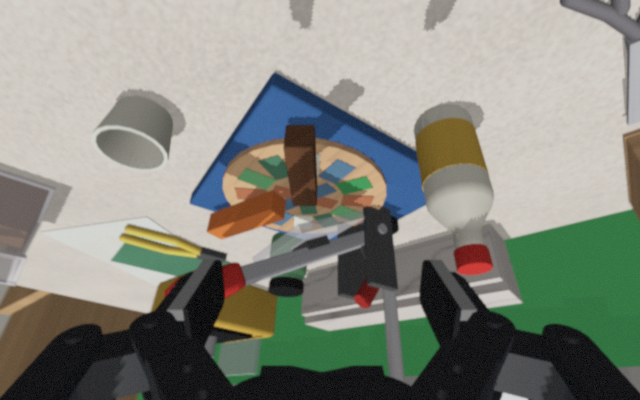

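The brown offcut stands nearly vertical in this view, from its outer end (285–315,126) to its inner end at about (303,203). The left finger is clear of the lever handle at (232,280). I'll compare this with the estimate and plan the approach.

Run:
```python
from h import *
import pickle
ci=pickle.load(open("w2.pkl","rb"))
for n,p in(("bon",[.5538,.054,.056]),("bof",[.5696,.0719,.056]),("bin",[.6237,-.0034,.056]),("bif",[.6402,.0149,.056])): print(n,np.round(proj(ci,p)))
im=cv2.imread("pics/w2.png");
cv2.imwrite("pics/w2c.png",cv2.resize(im[110:220,250:370],None,fx=5,fy=5,interpolation=cv2.INTER_CUBIC))
g=[.573,.052,.050]
P,Q=pose(g,-39,42,.09);P1,Q1=pose(g,-39,42,0.0)
print(P,P1);plan([(P,Q,4),(P1,Q1,4)])
```

```text
bon [283. 148.]
bof [311. 149.]
bin [290. 204.]
bif [314. 205.]
[0.53592313 0.08202425 0.10298623] [0.58272423 0.04412548 0.03610319]
--
[0.041, -0.047, 0.168] [-0.003, -0.004, 0.001] 
[0.042, -0.049, 0.167] [-0.003, -0.004, 0.001] 
[0.044, -0.05, 0.166] [-0.003, -0.004, 0.001] 
[0.045, -0.05, 0.166] [-0.002, -0.004, 0.0] 
[0.0, 0.0, 0.187] [-0.0, 0.0, 0.0] 
[0.0, 0.0, 0.188] [-0.0, 0.0, 0.0] 
[0.0, 0.0, 0.187] [-0.0, 0.0, 0.0] 
[0.0, 0.0, 0.188] [-0.0, 0.0, 0.0]
```

View pics/w2c.png

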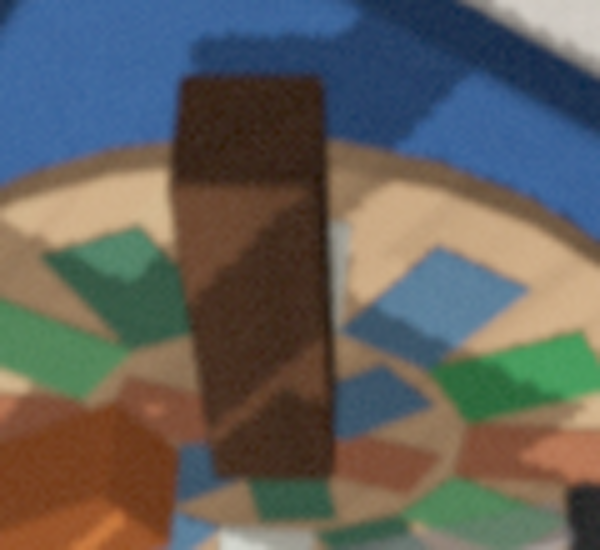

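The estimate holds to about 3 px, so I'll approach.

Request:
carry_out --steps '[{"slide": [0.041,-0.045,0.168],"twist": [-0.003,-0.004,0.001],"jaw": 1},{"slide": [0.042,-0.047,0.167],"twist": [-0.003,-0.004,0.001],"jaw": 1},{"slide": [0.044,-0.048,0.166],"twist": [-0.003,-0.004,0.001],"jaw": 1},{"slide": [0.045,-0.048,0.166],"twist": [-0.002,-0.004,0.0],"jaw": 1},{"slide": [0,0,0.187],"twist": [0,0,0],"jaw": 1},{"slide": [0,0,0.188],"twist": [0,0,0],"jaw": 1},{"slide": [0,0,0.15],"twist": [0,0,0],"jaw": 1},{"slide": [0,0,0],"twist": [0,0,0],"jaw": 1}]'

```text
time_s: 3.45
tool_pos: [0.5711, 0.0533, 0.0595]
orientation: [0.307, 0.882, -0.119, 0.337]
ft_force: [-0.8, -0.3, -0.1]
width: 0.0853
finger_force: 0.0
```

Run:
```python
from h import *
st()
g=[.573,.052,.050]
P1,Q1=pose(g,-39,42,0.0);plan([(P1,Q1,1)])
```

```text
t 3.45 p [0.5711 0.0533 0.0595] z [ 0.522 -0.417 -0.744] x [-0.585  0.461 -0.668] w 0.0853 ff 0.0 f [-0.8 -0.3 -0.1] j [ 0.12 -0.5  -0.93  0.58 -0.5   0.64]
--
[0.039, 0.001, 0.228] [0.002, -0.001, 0.005]
```

Request:
carry_out --steps '[{"slide": [0.02,0,0.12],"twist": [0,0,0.003],"jaw": 1},{"slide": [0.02,0,0.1],"twist": [0,0,0.002],"jaw": 1},{"slide": [0,0,0],"twist": [0,0,0],"jaw": 1},{"slide": [0,0,0],"twist": [0,0,0],"jaw": -1},{"slide": [0,0,0],"twist": [0,0,0],"jaw": -1},{"slide": [0,0,0],"twist": [0,0,0],"jaw": -1},{"slide": [0,0,0],"twist": [0,0,0],"jaw": -1},{"slide": [0,0,0],"twist": [0,0,0],"jaw": -1}]' --squeeze 60

```text
time_s: 4.25
tool_pos: [0.5838, 0.0458, 0.0403]
orientation: [0.311, 0.88, -0.116, 0.34]
ft_force: [-1.9, 1.1, 5.2]
width: 0.025
finger_force: 59.5
```

Run:
```python
from h import *
st()
```

```text
t 4.25 p [0.5838 0.0458 0.0403] z [ 0.526 -0.416 -0.742] x [-0.575  0.469 -0.671] w 0.025 ff 59.48705971240997 f [-1.9  1.1  5.2] j [ 0.1  -0.44 -0.93  0.5  -0.48  0.63]
```

Run:
```python
from h import *
Q=R.from_quat(arm.observe()["orientation"])
D,Qd=pose([.430,.374,.068],5.7,42);print(D)
p,q=plan([((.535,.085,.051),Q,2),((.485,.14,.19),Q,4)])
A=D+[0,0,.11]
print("next");plan([(A,Qd,8),(D,Qd,3)],(p,q))
```

```text
[0.44245087 0.37524276 0.05410319]
--
[0.164, 0.0, -0.208] [0.0, 0.0, 0.0] 
[0.163, 0.001, -0.208] [0.0, 0.0, 0.0] 
[-0.081, 0.026, -0.317] [0.0, 0.0, 0.0] 
[-0.08, 0.026, -0.317] [0.0, 0.0, 0.0] 
[-0.081, 0.026, -0.318] [0.0, 0.0, 0.0] 
[-0.08, 0.027, -0.317] [0.0, 0.0, 0.0] 
next
--
[0.158, 0.163, -0.105] [-0.031, 0.0, -0.035] 
[0.146, 0.181, -0.094] [-0.031, 0.0, -0.035] 
[0.132, 0.197, -0.082] [-0.031, 0.0, -0.035] 
[0.117, 0.21, -0.069] [-0.031, 0.0, -0.034] 
[0.102, 0.222, -0.054] [-0.031, 0.001, -0.035] 
[0.085, 0.232, -0.04] [-0.03, 0.0, -0.034] 
[0.068, 0.24, -0.024] [-0.031, 0.001, -0.035] 
[0.05, 0.245, -0.009] [-0.03, 0.0, -0.034] 
--
[0.205, 0.0, 0.227] [-0.0, 0.0, -0.0] 
[0.205, 0.0, 0.227] [-0.0, 0.0, -0.0] 
[0.204, 0.0, 0.227] [-0.0, 0.0, -0.0]
```

Request:
carry_out --steps '[{"slide": [0.164,0,-0.208],"twist": [0,0,0],"jaw": -1},{"slide": [0.163,0,-0.208],"twist": [0,0,0],"jaw": -1},{"slide": [0,0,0],"twist": [0,0,0],"jaw": -1},{"slide": [-0.08,0.026,-0.317],"twist": [0,0,0],"jaw": -1},{"slide": [-0.08,0.026,-0.317],"twist": [0,0,0],"jaw": -1},{"slide": [-0.08,0.026,-0.318],"twist": [0,0,0],"jaw": -1},{"slide": [-0.08,0.026,-0.317],"twist": [0,0,0],"jaw": -1},{"slide": [0,0,0],"twist": [0,0,0],"jaw": -1}]'

```text
time_s: 5.05
tool_pos: [0.4862, 0.1417, 0.1955]
orientation: [0.311, 0.879, -0.114, 0.343]
ft_force: [0.9, -0.1, -0.1]
width: 0.0249
finger_force: 59.3
```

Request:
carry_out --steps '[{"slide": [0.158,0.163,-0.105],"twist": [-0.031,0,-0.035],"jaw": -1},{"slide": [0.146,0.181,-0.094],"twist": [-0.031,0,-0.035],"jaw": -1},{"slide": [0.132,0.197,-0.082],"twist": [-0.031,0,-0.035],"jaw": -1},{"slide": [0.117,0.21,-0.069],"twist": [-0.031,0,-0.034],"jaw": -1},{"slide": [0.102,0.222,-0.054],"twist": [-0.031,0.001,-0.035],"jaw": -1},{"slide": [0.085,0.232,-0.04],"twist": [-0.03,0,-0.034],"jaw": -1},{"slide": [0.068,0.24,-0.024],"twist": [-0.031,0.001,-0.035],"jaw": -1},{"slide": [0.05,0.245,-0.009],"twist": [-0.03,0,-0.034],"jaw": -1}]'

```text
time_s: 5.85
tool_pos: [0.4418, 0.3758, 0.1624]
orientation: [-0.048, 0.933, 0.018, 0.357]
ft_force: [1.1, -0.1, -0.2]
width: 0.0249
finger_force: 59.2
```

Run:
```python
from h import *
snap("wrist","w3");st()
D,Qd=pose([.430,.374,.068],5.7,42)
plan([(D+[0,0,.06],Qd,3),(D,Qd,2)])
```

```text
t 5.9 p [0.4411 0.3782 0.1617] z [ 0.664  0.074 -0.744] x [-0.74  -0.081 -0.668] w 0.0251 ff 59.284104108810425 f [-0.5  2.  -0.8] j [ 0.67 -0.73 -0.9   0.75 -0.36  0.44]
--
[0.086, -0.009, 0.1] [0.001, -0.0, 0.001] 
[0.086, -0.008, 0.101] [0.001, -0.0, 0.001] 
[0.087, -0.009, 0.1] [0.001, -0.001, 0.002] 
[0.167, -0.0, 0.186] [0.0, 0.0, -0.0] 
[0.167, -0.0, 0.186] [0.0, 0.0, -0.0]
```

View pics/w3.png

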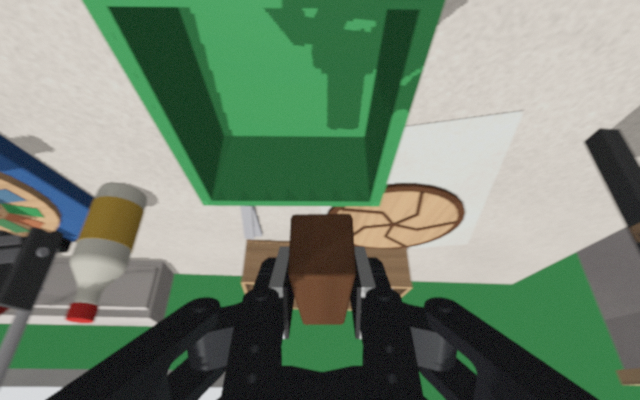

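The brown offcut is held straight at (320,260). The tub's far rim corners are at (207,204) and (384,204), below and ahead of it. I'll compute the tub's position from them before lowering.

Run:
```python
from h import *
ci=arm.camera_info("wrist")
for p in((207,205),(384,204),(103,25),(440,20)): print(p,plane(ci,*p,.075).round(3))
```

```text
(207, 205) [0.548 0.292 0.075]
(384, 204) [0.53  0.441 0.075]
(103, 25) [0.389 0.276 0.075]
(440, 20) [0.37  0.422 0.075]
```

Request:
carry_out --steps '[{"slide": [0.11,-0.01,0.13],"twist": [0.001,0,0.001],"jaw": -1},{"slide": [0.11,-0.02,0.13],"twist": [0.001,0,0.001],"jaw": -1},{"slide": [0.16,-0.02,0.18],"twist": [0.001,0,0.001],"jaw": -1},{"slide": [0.17,-0.01,0.19],"twist": [0,0,0],"jaw": -1},{"slide": [0,0,0],"twist": [0,0,0],"jaw": -1},{"slide": [0,0,0],"twist": [0,0,0],"jaw": -0.1},{"slide": [0,0,0],"twist": [0,0,0],"jaw": -0.1},{"slide": [0,0,0],"twist": [0,0,0],"jaw": -0.1}]'

```text
time_s: 6.7
tool_pos: [0.4453, 0.3687, 0.0656]
orientation: [-0.042, 0.932, 0.017, 0.359]
ft_force: [0.8, -1.1, 0.8]
width: 0.0383
finger_force: 0.0
```

Run:
```python
from h import *
st()
# retreat, then to orange pregrasp
g=[.6240,-.110,.050]
o=arm.observe();Q=R.from_quat(o["orientation"])
p,q=plan([(o["tool_pos"]+[-.03,0,.20],Q,5)])
P,Qo=pose(g,81,42,.16);P[2]+=.03;print(P, ori(15,30).as_matrix()[:,2])
print("transit")
plan([((.47,.05,.28),ori(25,25),8),((.47,-.20,.28),ori(60,30),8),(P,Qo,5)],(p,q))
```

```text
t 6.7 p [0.4453 0.3687 0.0656] z [ 0.668  0.061 -0.742] x [-0.739 -0.066 -0.671] w 0.0383 ff 0.0 f [ 0.8 -1.1  0.8] j [ 0.66 -0.66 -1.04  0.54 -0.37  0.44]
--
[-0.187, 0.005, -0.281] [0.0, 0.0, 0.0] 
[-0.187, 0.005, -0.281] [0.0, 0.0, 0.0] 
[-0.186, 0.005, -0.28] [0.0, 0.0, 0.0] 
[-0.187, 0.005, -0.281] [0.0, 0.0, 0.0] 
[-0.186, 0.005, -0.28] [0.0, 0.0, 0.0] 
[ 0.60920941 -0.20338411  0.18500636] [ 0.48296291  0.12940952 -0.8660254 ]
transit
--
[-0.03, -0.336, 0.007] [-0.011, 0.018, -0.017] 
[-0.019, -0.337, -0.002] [-0.011, 0.018, -0.017] 
[-0.006, -0.337, -0.01] [-0.012, 0.018, -0.017] 
[0.006, -0.336, -0.019] [-0.011, 0.017, -0.018] 
[0.02, -0.336, -0.026] [-0.012, 0.018, -0.017] 
[0.033, -0.334, -0.034] [-0.011, 0.017, -0.018] 
[0.046, -0.331, -0.04] [-0.012, 0.018, -0.017] 
[0.06, -0.329, -0.046] [-0.011, 0.017, -0.018] 
--
[0.1, -0.236, -0.047] [-0.017, -0.005, -0.032] 
[0.115, -0.227, -0.056] [-0.017, -0.005, -0.032] 
[0.129, -0.217, -0.065] [-0.017, -0.005, -0.032] 
[0.142, -0.205, -0.074] [-0.017, -0.005, -0.033] 
[0.155, -0.192, -0.083] [-0.017, -0.005, -0.032] 
[0.167, -0.178, -0.091] [-0.017, -0.005, -0.033] 
[0.177, -0.163, -0.099] [-0.016, -0.005, -0.032] 
[0.187, -0.147, -0.105] [-0.017, -0.005, -0.033] 
--
[-0.017, -0.204, 0.193] [-0.021, -0.02, -0.028] 
[0.003, -0.212, 0.184] [-0.021, -0.02, -0.028] 
[0.024, -0.22, 0.173] [-0.02, -0.019, -0.028] 
[0.043, -0.224, 0.163] [-0.021, -0.02, -0.029] 
[0.064, -0.228, 0.151] [-0.02, -0.019, -0.028]
```

Request:
carry_out --steps '[{"slide": [-0.187,0.005,-0.281],"twist": [0,0,0],"jaw": -0.1},{"slide": [-0.187,0.005,-0.281],"twist": [0,0,0],"jaw": -0.1},{"slide": [-0.187,0.005,-0.281],"twist": [0,0,0],"jaw": -0.1},{"slide": [-0.187,0.005,-0.281],"twist": [0,0,0],"jaw": 1},{"slide": [-0.187,0.005,-0.281],"twist": [0,0,0],"jaw": 1},{"slide": [0,0,0],"twist": [0,0,0],"jaw": 1}]'

```text
time_s: 7.3
tool_pos: [0.4162, 0.37, 0.2735]
orientation: [-0.041, 0.931, 0.02, 0.363]
ft_force: [-0.4, 0.6, -0.8]
width: 0.0797
finger_force: 0.0
```

Run:
```python
from h import *
st()
ci,im=snap("top","t2");S,im2=snap("side","s2")
h=cv2.cvtColor(im,cv2.COLOR_RGB2HSV);crop=im[210:310,135:230]
m=cv2.inRange(h,(0,50,15),(20,255,110));m[:215]=0;m[310:]=0;m[:,:140]=0;m[:,225:]=0
p=cv2.findNonZero(m);r=cv2.minAreaRect(p) if p is not None else None;print("brown in tub top view",r, plane(ci,*r[0],.03) if r else 0)
p,q=plan([((.46,.05,.28),ori(15,18),9)])
plan([((.53,-.23,.25),ori(60,30),8)],(p,q))
```

```text
t 7.3 p [0.4162 0.37   0.2735] z [ 0.673  0.066 -0.736] x [-0.734 -0.062 -0.677] w 0.0797 ff 0.0 f [-0.4  0.6 -0.8] j [ 0.7  -0.8  -0.74  0.98 -0.4   0.48]
brown in tub top view ((174.6925506591797, 276.0456848144531), (20.036848068237305, 67.21826934814453), 13.348727226257324) [0.42266336 0.37640627 0.03      ]
--
[-0.02, -0.298, 0.0] [-0.005, 0.022, -0.008] 
[-0.015, -0.298, -0.004] [-0.004, 0.022, -0.008] 
[-0.01, -0.298, -0.007] [-0.005, 0.022, -0.008] 
[-0.004, -0.298, -0.01] [-0.004, 0.022, -0.008] 
[0.001, -0.298, -0.013] [-0.005, 0.023, -0.008] 
[0.007, -0.298, -0.016] [-0.004, 0.022, -0.008] 
[0.013, -0.298, -0.018] [-0.005, 0.023, -0.008] 
[0.019, -0.297, -0.02] [-0.004, 0.022, -0.008] 
--
[0.025, -0.297, -0.022] [-0.005, 0.023, -0.008] 
--
[0.015, -0.301, 0.028] [-0.019, -0.012, -0.043] 
[0.042, -0.299, 0.015] [-0.019, -0.012, -0.043] 
[0.069, -0.294, 0.002] [-0.019, -0.012, -0.043] 
[0.095, -0.287, -0.011] [-0.019, -0.012, -0.043] 
[0.12, -0.276, -0.025] [-0.019, -0.012, -0.043] 
[0.144, -0.263, -0.04] [-0.019, -0.012, -0.043] 
[0.165, -0.247, -0.054] [-0.019, -0.012, -0.042] 
[0.185, -0.23, -0.067] [-0.02, -0.011, -0.043]
```

Request:
carry_out --steps '[{"slide": [-0.02,-0.335,0],"twist": [-0.005,0.025,-0.009],"jaw": 1},{"slide": [-0.015,-0.335,-0.004],"twist": [-0.005,0.025,-0.009],"jaw": 1},{"slide": [-0.01,-0.335,-0.008],"twist": [-0.005,0.025,-0.009],"jaw": 1},{"slide": [-0.004,-0.335,-0.011],"twist": [-0.005,0.025,-0.009],"jaw": 1},{"slide": [0.001,-0.335,-0.014],"twist": [-0.005,0.025,-0.009],"jaw": 1},{"slide": [0.007,-0.335,-0.018],"twist": [-0.005,0.025,-0.009],"jaw": 1},{"slide": [0.015,-0.335,-0.02],"twist": [-0.005,0.025,-0.009],"jaw": 1},{"slide": [0.02,-0.335,-0.022],"twist": [-0.005,0.025,-0.009],"jaw": 1}]'

```text
time_s: 8.2
tool_pos: [0.4751, 0.0666, 0.2847]
orientation: [-0.125, 0.982, 0.012, 0.143]
ft_force: [0.5, -0.1, 0.0]
width: 0.0857
finger_force: 0.0
```

Request:
carry_out --steps '[{"slide": [0.015,-0.301,0.028],"twist": [-0.019,-0.012,-0.043],"jaw": 1},{"slide": [0.042,-0.299,0.015],"twist": [-0.019,-0.012,-0.043],"jaw": 1},{"slide": [0.069,-0.294,0.002],"twist": [-0.019,-0.012,-0.043],"jaw": 1},{"slide": [0.095,-0.287,-0.011],"twist": [-0.019,-0.012,-0.043],"jaw": 1},{"slide": [0.12,-0.276,-0.025],"twist": [-0.019,-0.012,-0.043],"jaw": 1},{"slide": [0.144,-0.263,-0.04],"twist": [-0.019,-0.012,-0.043],"jaw": 1},{"slide": [0.165,-0.247,-0.054],"twist": [-0.019,-0.012,-0.042],"jaw": 1},{"slide": [0.185,-0.23,-0.067],"twist": [-0.02,-0.011,-0.043],"jaw": 1}]'

```text
time_s: 9.0
tool_pos: [0.5415, -0.2145, 0.2579]
orientation: [-0.481, 0.842, 0.126, 0.212]
ft_force: [0.6, -0.4, 1.4]
width: 0.0855
finger_force: 0.0
```

Run:
```python
from h import *
st()
g=[.6240,-.110,.050]
P,Qo=pose(g,81,42,.16);P[2]+=.02;print(P)
plan([(P,Qo,6)])
```

```text
t 9.0 p [ 0.5415 -0.2145  0.2579] z [ 0.235  0.416 -0.878] x [-0.448 -0.755 -0.478] w 0.0855 ff 0.0 f [ 0.6 -0.4  1.4] j [-0.85  0.12  0.09  1.72  0.47 -1.93]
[ 0.60920941 -0.20338411  0.17500636]
--
[0.001, -0.074, 0.13] [-0.017, -0.018, -0.025] 
[0.01, -0.079, 0.127] [-0.017, -0.018, -0.025] 
[0.019, -0.082, 0.123] [-0.016, -0.018, -0.025] 
[0.028, -0.085, 0.119] [-0.017, -0.019, -0.025] 
[0.037, -0.088, 0.115] [-0.016, -0.018, -0.024] 
[0.046, -0.09, 0.111] [-0.017, -0.019, -0.025]
```

Request:
carry_out --steps '[{"slide": [0.001,-0.074,0.13],"twist": [-0.017,-0.018,-0.025],"jaw": 1},{"slide": [0.01,-0.079,0.127],"twist": [-0.017,-0.018,-0.025],"jaw": 1},{"slide": [0.019,-0.082,0.123],"twist": [-0.016,-0.018,-0.025],"jaw": 1},{"slide": [0.028,-0.085,0.119],"twist": [-0.017,-0.019,-0.025],"jaw": 1},{"slide": [0.037,-0.088,0.115],"twist": [-0.016,-0.018,-0.024],"jaw": 1},{"slide": [0.046,-0.09,0.111],"twist": [-0.017,-0.019,-0.025],"jaw": 1},{"slide": [0,0,0],"twist": [0,0,0],"jaw": 1}]'

```text
time_s: 9.7
tool_pos: [0.6086, -0.2009, 0.1689]
orientation: [-0.604, 0.71, 0.238, 0.272]
ft_force: [-0.3, -0.1, -0.3]
width: 0.0856
finger_force: 0.0
```

Run:
```python
from h import *
import pickle
ci,im=snap("wrist","w4");pickle.dump(ci,open("w4.pkl","wb"));st()
for n,p in(("oon",[.6091,-.1321,.056]),("oof",[.633,-.1358,.056]),("on2",[.6112,-.0848,.056])): print(n,np.round(proj(ci,p)))
```

```text
t 9.75 p [ 0.6088 -0.2014  0.1719] z [ 0.101  0.663 -0.742] x [-0.122 -0.732 -0.671] w 0.0853 ff 0.0 f [ 0.2 -0.4 -0. ] j [-0.79  0.66  0.5   1.91  0.57 -2.35]
oon [333. 159.]
oof [303. 159.]
on2 [337. 189.]
```

View pics/w4.png

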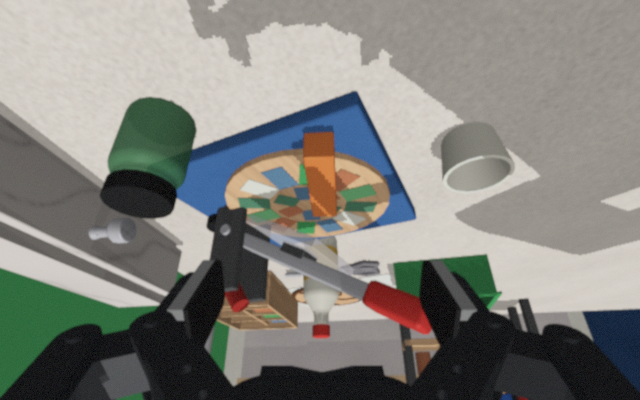

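The orange offcut's top face runs from its outer end at about (303–336,158) to its inner end at (311–337,217), as predicted. The right finger is at the same image column as the lever handle (395,305) but far above it. I'll get the axis numerically.

Run:
```python
from h import *
import pickle
ci=pickle.load(open("w4.pkl","rb"))
h=cv2.cvtColor(cv2.imread("pics/w4.png"),cv2.COLOR_BGR2HSV)
m=cv2.inRange(h,(6,170,80),(17,255,255));m[:110]=0;m[235:]=0;m[:,:290]=0;m[:,350:]=0
for v in(165,175,185,195,205,213):
    xs=np.where(m[v])[0]
    a,b=plane(ci,xs.min(),v,.056),plane(ci,xs.max(),v,.056);print(v,xs.min(),xs.max(),((a+b)/2).round(4),np.linalg.norm(a-b).round(4))
ys=np.where(m[:,322])[0];print(ys.min(),ys.max(),plane(ci,322,ys.max(),.056),plane(ci,322,158,.056))
g=[.6250,-.110,.050]
P,Q=pose(g,81,42,.08);P1,Q=pose(g,81,42,0);print(P1)
plan([(P,Q,4),(P1,Q,4)])
```

```text
165 305 333 [ 0.6216 -0.1256  0.056 ] 0.0233
175 307 334 [ 0.6227 -0.1109  0.056 ] 0.0235
185 309 335 [ 0.6239 -0.0947  0.056 ] 0.0237
195 311 335 [ 0.6257 -0.077   0.056 ] 0.023
205 312 335 [ 0.6282 -0.0575  0.056 ] 0.0232
213 314 335 [ 0.6297 -0.0403  0.056 ] 0.0221
133 215 [ 0.63304822 -0.03627591  0.056     ] [ 0.61766781 -0.13469932  0.056     ]
[ 0.62695742 -0.09764131  0.03610319]
--
[0.027, -0.004, 0.19] [0.0, 0.0, -0.001] 
[0.026, -0.004, 0.19] [0.001, 0.0, -0.001] 
[0.027, -0.004, 0.191] [0.0, 0.001, -0.0] 
[0.026, -0.004, 0.19] [0.001, 0.0, -0.001] 
[0.0, 0.0, 0.167] [-0.0, 0.0, 0.0] 
[0.0, 0.0, 0.167] [-0.0, 0.0, 0.0] 
[0.0, 0.0, 0.167] [-0.0, 0.0, 0.0] 
[0.0, 0.0, 0.166] [-0.0, 0.0, 0.0]
```

Run:
```python
from h import *
g=[.6230,-.110,.050]
P,Q=pose(g,84,42,.08);P1,Q=pose(g,84,42,0);print(P1)
plan([(P,Q,4),(P1,Q,3)])
```

```text
[ 0.62430794 -0.0975558   0.03610319]
--
[0.027, -0.005, 0.19] [-0.004, 0.0, -0.005] 
[0.027, -0.006, 0.19] [-0.004, 0.0, -0.005] 
[0.027, -0.007, 0.19] [-0.003, 0.001, -0.006] 
[0.027, -0.008, 0.19] [-0.004, 0.0, -0.005] 
[0.0, -0.0, 0.222] [0.0, 0.0, -0.0] 
[0.0, -0.0, 0.222] [0.0, 0.0, -0.0] 
[0.0, -0.0, 0.222] [0.0, 0.0, -0.0]
```

Request:
carry_out --steps '[{"slide": [0.027,-0.005,0.19],"twist": [-0.004,0,-0.005],"jaw": 1},{"slide": [0.027,-0.006,0.19],"twist": [-0.004,0,-0.005],"jaw": 1},{"slide": [0.027,-0.007,0.19],"twist": [-0.004,0,-0.005],"jaw": 1},{"slide": [0.027,-0.008,0.19],"twist": [-0.004,0,-0.005],"jaw": 1},{"slide": [0,0,0.22],"twist": [0,0,0],"jaw": 1},{"slide": [0,0,0.22],"twist": [0,0,0],"jaw": 1},{"slide": [0,0,0.18],"twist": [0,0,0],"jaw": 1},{"slide": [0,0,0],"twist": [0,0,0],"jaw": 1}]'

```text
time_s: 10.55
tool_pos: [0.6241, -0.1003, 0.0439]
orientation: [-0.625, 0.694, 0.239, 0.266]
ft_force: [-0.1, 0.1, 0.4]
width: 0.0855
finger_force: 0.0
```

Run:
```python
from h import *
st()
P1,Q=pose([.6230,-.110,.050],84,42,0);plan([(P1,Q,1)])
```

```text
t 10.55 p [ 0.6241 -0.1003  0.0439] z [ 0.07   0.664 -0.744] x [-0.077 -0.74  -0.668] w 0.0855 ff 0.0 f [-0.1  0.1  0.4] j [-0.66  0.62  0.22  1.61  0.6  -2.26]
--
[0.027, 0.0, 0.064] [-0.0, -0.001, 0.0]
```

Request:
carry_out --steps '[{"slide": [0.03,0,0.05],"twist": [0,0,0],"jaw": 1},{"slide": [0,0,0],"twist": [0,0,0],"jaw": 1},{"slide": [0,0,0],"twist": [0,0,0],"jaw": -1},{"slide": [0,0,0],"twist": [0,0,0],"jaw": -1},{"slide": [0,0,0],"twist": [0,0,0],"jaw": -1},{"slide": [0,0,0],"twist": [0,0,0],"jaw": -1},{"slide": [0,0,0],"twist": [0,0,0],"jaw": -1}]' --squeeze 60

```text
time_s: 11.25
tool_pos: [0.6254, -0.1013, 0.0377]
orientation: [-0.625, 0.694, 0.238, 0.267]
ft_force: [-0.4, -1.1, 3.4]
width: 0.025
finger_force: 59.0
```

Run:
```python
from h import *
st();o=arm.observe();Q=R.from_quat(o["orientation"]);t=o["tool_pos"]
a=t+[-.008,-.08,.012]
p,q=plan([(a,Q,2),((.57,-.24,.25),Q,6)])
print(2)
p,q=plan([((.46,-.10,.29),ori(40,25),8)],(p,q))
print(3)
p,q=plan([((.45,.05,.29),ori(20,20),5),((.42,.25,.25),ori(10,35),6)],(p,q))
```

```text
t 11.25 p [ 0.6254 -0.1013  0.0377] z [ 0.072  0.664 -0.744] x [-0.077 -0.74  -0.668] w 0.025 ff 59.03378427028656 f [-0.4 -1.1  3.4] j [-0.66  0.63  0.22  1.6   0.61 -2.26]
--
[0.216, -0.002, -0.261] [0.0, 0.0, 0.0] 
[0.216, -0.002, -0.261] [0.0, 0.0, -0.0] 
[-0.12, 0.056, -0.266] [-0.0, -0.0, 0.0] 
[-0.12, 0.056, -0.266] [0.0, -0.0, -0.0] 
[-0.121, 0.056, -0.266] [-0.0, -0.0, 0.0] 
[-0.12, 0.056, -0.266] [-0.0, -0.0, -0.0] 
[-0.121, 0.056, -0.266] [-0.0, -0.0, 0.0] 
[-0.12, 0.057, -0.266] [-0.0, -0.0, -0.0] 
2
--
[-0.127, 0.129, 0.058] [0.025, 0.017, 0.038] 
[-0.118, 0.142, 0.046] [0.025, 0.017, 0.038] 
[-0.108, 0.153, 0.034] [0.025, 0.017, 0.039] 
[-0.096, 0.162, 0.022] [0.025, 0.017, 0.039] 
[-0.083, 0.171, 0.011] [0.025, 0.017, 0.038] 
[-0.069, 0.177, -0.001] [0.025, 0.016, 0.039] 
[-0.054, 0.182, -0.013] [0.026, 0.017, 0.038] 
[-0.039, 0.184, -0.024] [0.025, 0.016, 0.039] 
3
--
[-0.134, 0.202, 0.063] [0.013, 0.008, 0.031] 
[-0.122, 0.212, 0.055] [0.013, 0.008, 0.031] 
[-0.108, 0.221, 0.047] [0.013, 0.008, 0.031] 
[-0.094, 0.229, 0.039] [0.013, 0.009, 0.03] 
[-0.081, 0.236, 0.03] [0.012, 0.008, 0.031] 
[-0.033, 0.275, 0.071] [0.006, -0.021, 0.012] 
[-0.023, 0.277, 0.069] [0.007, -0.021, 0.012] 
[-0.013, 0.278, 0.066] [0.006, -0.021, 0.012] 
--
[-0.003, 0.279, 0.063] [0.007, -0.02, 0.013] 
[0.006, 0.28, 0.059] [0.006, -0.021, 0.012] 
[0.016, 0.281, 0.055] [0.007, -0.02, 0.013]
```

Request:
carry_out --steps '[{"slide": [0.216,-0.002,-0.261],"twist": [0,0,0],"jaw": -1},{"slide": [0.216,-0.002,-0.261],"twist": [0,0,0],"jaw": -1},{"slide": [0,0,0],"twist": [0,0,0],"jaw": -1},{"slide": [-0.15,0.07,-0.33],"twist": [0,0,0],"jaw": -1},{"slide": [-0.15,0.07,-0.33],"twist": [0,0,0],"jaw": -1},{"slide": [-0.15,0.07,-0.33],"twist": [0,0,0],"jaw": -1},{"slide": [-0.15,0.07,-0.33],"twist": [0,0,0],"jaw": -1},{"slide": [-0.12,0.056,-0.266],"twist": [0,0,0],"jaw": -1}]'

```text
time_s: 12.05
tool_pos: [0.5697, -0.2396, 0.2511]
orientation: [-0.625, 0.694, 0.238, 0.267]
ft_force: [0.7, -0.2, -0.8]
width: 0.0246
finger_force: 58.9
```

Run:
```python
from h import *
st()
p,q=plan([((.45,-.10,.29),ori(65,27),8)])
print(3)
p,q=plan([((.42,.22,.27),ori(45,30),8)],(p,q))
D,Qd=pose([.431,.325,.085],5.7,42);print(D)
print(4)
p,q=plan([(D+[0,0,.08],Qd,8)],(p,q))
```

```text
t 12.05 p [ 0.5697 -0.2396  0.2511] z [ 0.073  0.663 -0.745] x [-0.076 -0.741 -0.667] w 0.0246 ff 58.94787847995758 f [ 0.7 -0.2 -0.8] j [-0.86  0.68  0.67  2.11  0.51 -2.48]
--
[-0.125, 0.139, 0.057] [0.011, 0.015, 0.016] 
[-0.122, 0.145, 0.05] [0.011, 0.015, 0.017] 
[-0.119, 0.15, 0.043] [0.011, 0.015, 0.016] 
[-0.115, 0.155, 0.036] [0.011, 0.016, 0.017] 
[-0.11, 0.159, 0.028] [0.011, 0.015, 0.016] 
[-0.105, 0.164, 0.021] [0.011, 0.016, 0.017] 
[-0.1, 0.167, 0.014] [0.011, 0.015, 0.016] 
[-0.095, 0.172, 0.007] [0.011, 0.016, 0.017] 
3
--
[-0.248, 0.169, 0.15] [0.01, -0.003, 0.018] 
[-0.24, 0.182, 0.148] [0.01, -0.003, 0.018] 
[-0.232, 0.194, 0.145] [0.01, -0.003, 0.018] 
[-0.224, 0.205, 0.142] [0.01, -0.003, 0.018] 
[-0.215, 0.216, 0.139] [0.01, -0.003, 0.019] 
[-0.206, 0.228, 0.136] [0.01, -0.003, 0.018] 
[-0.196, 0.238, 0.133] [0.01, -0.003, 0.019] 
[-0.185, 0.248, 0.129] [0.01, -0.004, 0.018] 
[0.44345087 0.32624276 0.07110319]
4
--
[-0.021, 0.061, 0.155] [0.024, -0.012, 0.033] 
[-0.012, 0.07, 0.152] [0.024, -0.012, 0.033] 
[-0.004, 0.078, 0.149] [0.024, -0.012, 0.033] 
[0.006, 0.085, 0.144] [0.024, -0.012, 0.033] 
[0.016, 0.092, 0.14] [0.024, -0.012, 0.033] 
[0.025, 0.097, 0.134] [0.024, -0.012, 0.033] 
[0.036, 0.102, 0.129] [0.024, -0.012, 0.034] 
[0.046, 0.105, 0.122] [0.025, -0.012, 0.033]
```

Request:
carry_out --steps '[{"slide": [-0.125,0.139,0.057],"twist": [0.011,0.015,0.016],"jaw": -1},{"slide": [-0.122,0.145,0.05],"twist": [0.011,0.015,0.017],"jaw": -1},{"slide": [-0.119,0.15,0.043],"twist": [0.011,0.015,0.016],"jaw": -1},{"slide": [-0.115,0.155,0.036],"twist": [0.011,0.016,0.017],"jaw": -1},{"slide": [-0.11,0.159,0.028],"twist": [0.011,0.015,0.016],"jaw": -1},{"slide": [-0.105,0.164,0.021],"twist": [0.011,0.016,0.017],"jaw": -1},{"slide": [-0.1,0.167,0.014],"twist": [0.011,0.015,0.016],"jaw": -1},{"slide": [-0.095,0.172,0.007],"twist": [0.011,0.016,0.017],"jaw": -1}]'

```text
time_s: 12.85
tool_pos: [0.4496, -0.0987, 0.2877]
orientation: [-0.522, 0.821, 0.126, 0.196]
ft_force: [0.2, 0.5, 0.7]
width: 0.0248
finger_force: 58.9
```

Run:
```python
from h import *
st()
p,q=plan([((.42,.22,.27),ori(45,30),8)])
```

```text
t 12.85 p [ 0.4496 -0.0987  0.2877] z [ 0.191  0.411 -0.891] x [-0.379 -0.807 -0.453] w 0.0248 ff 58.86864423751831 f [0.2 0.5 0.7] j [-0.81 -0.27 -0.22  1.81  0.44 -1.98]
--
[-0.248, 0.169, 0.147] [0.01, -0.003, 0.018] 
[-0.24, 0.181, 0.145] [0.01, -0.003, 0.018] 
[-0.232, 0.193, 0.142] [0.01, -0.003, 0.018] 
[-0.224, 0.205, 0.14] [0.01, -0.003, 0.018] 
[-0.215, 0.216, 0.137] [0.01, -0.003, 0.018] 
[-0.206, 0.226, 0.133] [0.01, -0.003, 0.018] 
[-0.197, 0.237, 0.13] [0.01, -0.004, 0.019] 
[-0.185, 0.247, 0.127] [0.01, -0.003, 0.018]
```

Request:
carry_out --steps '[{"slide": [-0.248,0.169,0.147],"twist": [0.01,-0.003,0.018],"jaw": -1},{"slide": [-0.24,0.181,0.145],"twist": [0.01,-0.003,0.018],"jaw": -1},{"slide": [-0.232,0.193,0.142],"twist": [0.01,-0.003,0.018],"jaw": -1},{"slide": [-0.224,0.205,0.14],"twist": [0.01,-0.003,0.018],"jaw": -1},{"slide": [-0.215,0.216,0.137],"twist": [0.01,-0.003,0.018],"jaw": -1},{"slide": [-0.206,0.226,0.133],"twist": [0.01,-0.003,0.018],"jaw": -1},{"slide": [-0.197,0.237,0.13],"twist": [0.01,-0.004,0.019],"jaw": -1},{"slide": [-0.185,0.247,0.127],"twist": [0.01,-0.003,0.018],"jaw": -1}]'

```text
time_s: 13.65
tool_pos: [0.4354, 0.222, 0.274]
orientation: [-0.372, 0.893, 0.103, 0.23]
ft_force: [0.7, -0.4, -0.8]
width: 0.0251
finger_force: 59.6
```

Run:
```python
from h import *
st()
D,Qd=pose([.431,.325,.085],5.7,42)
p,q=plan([(D+[0,0,.08],Qd,8)])
```

```text
t 13.65 p [0.4354 0.222  0.274 ] z [ 0.334  0.355 -0.873] x [-0.618 -0.617 -0.488] w 0.0251 ff 59.553877115249634 f [ 0.7 -0.4 -0.8] j [-0.05 -0.84 -0.65  1.41  0.38 -0.77]
--
[-0.01, 0.069, 0.153] [0.025, -0.013, 0.033] 
[-0.001, 0.077, 0.149] [0.025, -0.013, 0.033] 
[0.009, 0.084, 0.145] [0.025, -0.013, 0.033] 
[0.019, 0.091, 0.14] [0.025, -0.013, 0.033] 
[0.029, 0.096, 0.135] [0.024, -0.013, 0.033] 
[0.04, 0.101, 0.129] [0.025, -0.013, 0.034] 
[0.05, 0.104, 0.122] [0.024, -0.013, 0.033] 
[0.061, 0.106, 0.116] [0.025, -0.013, 0.034]
```

Request:
carry_out --steps '[{"slide": [-0.01,0.069,0.153],"twist": [0.025,-0.013,0.033],"jaw": -1},{"slide": [-0.001,0.077,0.149],"twist": [0.025,-0.013,0.033],"jaw": -1},{"slide": [0.009,0.084,0.145],"twist": [0.025,-0.013,0.033],"jaw": -1},{"slide": [0.019,0.091,0.14],"twist": [0.025,-0.013,0.033],"jaw": -1},{"slide": [0.029,0.096,0.135],"twist": [0.024,-0.013,0.033],"jaw": -1},{"slide": [0.04,0.101,0.129],"twist": [0.025,-0.013,0.034],"jaw": -1},{"slide": [0.05,0.104,0.122],"twist": [0.024,-0.013,0.033],"jaw": -1},{"slide": [0.061,0.106,0.116],"twist": [0.025,-0.013,0.034],"jaw": -1}]'

```text
time_s: 14.45
tool_pos: [0.4778, 0.3402, 0.1579]
orientation: [-0.052, 0.94, 0.012, 0.337]
ft_force: [0.2, -0.4, -1.1]
width: 0.0251
finger_force: 59.5
```

Run:
```python
from h import *
st();ci,im=snap("wrist","w5")
D,Qd=pose([.431,.325,.085],5.7,42);print(D)
p,q=plan([(D,Qd,5)])
h=cv2.cvtColor(im,cv2.COLOR_RGB2HSV)
T,im=snap("top","t3")
cv2.imwrite("pics/j5.png",np.vstack([im[200:310,130:290,::-1]]*1)) 
w=cv2.imread("pics/w5.png"); t=cv2.resize(im[200:320,120:280,::-1],(533,400),interpolation=cv2.INTER_CUBIC)
cv2.imwrite("pics/both5.png",cv2.resize(np.hstack([w,t]),(799,272)))
```

```text
t 14.45 p [0.4778 0.3402 0.1579] z [ 0.633  0.058 -0.772] x [-0.767 -0.09  -0.635] w 0.0251 ff 59.526488184928894 f [ 0.2 -0.4 -1.1] j [ 0.54 -0.72 -0.89  0.77 -0.28  0.34]
[0.44345087 0.32624276 0.07110319]
--
[0.13, -0.017, 0.071] [-0.001, -0.005, 0.001] 
[0.131, -0.018, 0.069] [-0.001, -0.004, 0.001] 
[0.132, -0.018, 0.068] [-0.0, -0.005, 0.001] 
[0.132, -0.019, 0.067] [-0.001, -0.004, 0.001] 
[0.133, -0.018, 0.065] [-0.0, -0.005, 0.001]
```

View pics/both5.png

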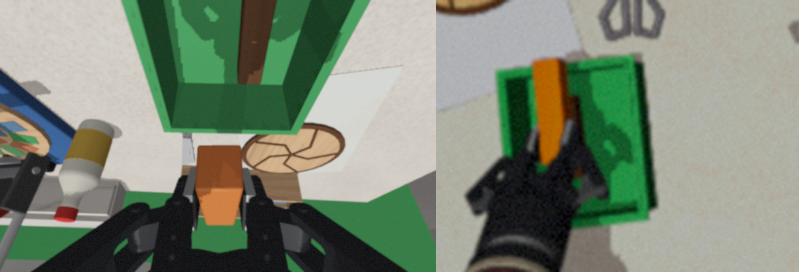

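The brown offcut lies flat in the tub along its left side, and the orange one is held level above the tub. I'll lower it to the right of the brown one and release.

Request:
carry_out --steps '[{"slide": [0.13,-0.008,0.071],"twist": [0,-0.005,0],"jaw": -1},{"slide": [0.131,-0.008,0.069],"twist": [0,-0.004,0],"jaw": -1},{"slide": [0.132,-0.008,0.068],"twist": [0,-0.005,0],"jaw": -1},{"slide": [0.132,-0.008,0.067],"twist": [0,-0.004,0],"jaw": -1},{"slide": [0.14,-0.01,0.085],"twist": [0,-0.005,0],"jaw": -1},{"slide": [0,0,0],"twist": [0,0,0],"jaw": -1},{"slide": [0,0,0],"twist": [0,0,0],"jaw": -0.2},{"slide": [0,0,0],"twist": [0,0,0],"jaw": -0.2}]'

```text
time_s: 15.35
tool_pos: [0.4477, 0.3321, 0.0909]
orientation: [-0.053, 0.934, 0.012, 0.353]
ft_force: [-1.0, 0.1, -0.7]
width: 0.0343
finger_force: 0.0
```

Request:
carry_out --steps '[{"slide": [0,0,0],"twist": [0,0,0],"jaw": -0.2},{"slide": [-0.187,0,-0.281],"twist": [0,0,0],"jaw": -0.2},{"slide": [-0.187,0,-0.281],"twist": [0,0,0],"jaw": -0.2},{"slide": [-0.187,0,-0.281],"twist": [0,0,0],"jaw": -0.2},{"slide": [-0.187,0,-0.281],"twist": [0,0,0],"jaw": -1},{"slide": [-0.1,0,-0.15],"twist": [0,0,0],"jaw": -1},{"slide": [0,0,0],"twist": [0,0,0],"jaw": -1}]'

```text
time_s: 16.05
tool_pos: [0.4302, 0.3432, 0.2767]
orientation: [-0.051, 0.934, 0.009, 0.352]
ft_force: [0.4, -0.7, 0.6]
width: -0.0003
finger_force: 0.0
```

Run:
```python
from h import *
st();ci,im=snap("wrist","w6");T,im2=snap("top","t6")
for n,c,i,z in(("w",ci,im,.03),("t",T,im2,.03)):
    h=cv2.cvtColor(i,cv2.COLOR_RGB2HSV)
    m=cv2.inRange(h,(6,170,60),(17,255,255))
    if n=="t": m[:215]=0;m[310:]=0;m[:,:140]=0;m[:,225:]=0
    else: m[330:]=0
    cs=sorted(cv2.findContours(m,0,2)[0],key=cv2.contourArea)[::-1][:3]
    for k in cs:
        r=cv2.minAreaRect(k);print(n,cv2.contourArea(k),np.round(r[0]),np.round(r[1]),plane(c,*r[0],z).round(3), [plane(c,*b,z)[:2].round(3).tolist() for b in cv2.boxPoints(r)] if cv2.contourArea(k)>100 else "")
h=cv2.cvtColor(im2,cv2.COLOR_RGB2HSV)
g=cv2.inRange(h,(50,100,40),(80,255,255));g[:200]=0;g[:,250:]=0
k=max(cv2.findContours(g,0,1)[0],key=cv2.contourArea);print("tub",cv2.minAreaRect(k))
```

```text
t 16.05 p [0.4302 0.3432 0.2767] z [ 0.658  0.053 -0.751] x [-0.746 -0.088 -0.66 ] w -0.0003 ff 0.0 f [ 0.4 -0.7  0.6] j [ 0.63 -0.83 -0.75  1.01 -0.35  0.4 ]
w 1060.0 [316.  43.] [60. 26.] [0.484 0.338 0.03 ] [[0.455, 0.324], [0.453, 0.347], [0.517, 0.355], [0.52, 0.328]]
w 12.0 [326.   5.] [ 8. 11.] [0.446 0.344 0.03 ] 
w 8.5 [322.  14.] [7. 4.] [0.454 0.342 0.03 ] 
t 156.5 [177. 257.] [28.  9.] [0.47  0.369 0.03 ] [[0.506, 0.384], [0.508, 0.362], [0.435, 0.354], [0.433, 0.376]]
t 46.5 [195. 257.] [38.  2.] [0.47  0.323 0.03 ] 
t 39.0 [187. 268.] [22.  8.] [0.443 0.345 0.03 ] 
tub ((181.37149047851562, 263.595458984375), (73.07573699951172, 65.0135726928711), 83.1572265625)
```

The orange offcut is in the tub and the tub hasn't moved. Next I'll check the raised handle against the press model, using its near top edge in w1 at crop (215,325)–(405,320), and plan the push.

```bash
cat >> h.py <<'E'
def hp(a,s=222,up=0,y=0):
    x=90-s*np.cos(a)+(12+up)*np.sin(a);z=55+s*np.sin(a)+(12+up)*np.cos(a)
    return np.append(fromp(x/1000,y/1000),z/1000)
E
python3 - <<'E'
from h import *
import pickle
ci=pickle.load(open("w1.pkl","rb"))
for y in(-22,22):
    u,v=proj(ci,hp(.5,236,0,y));print("edge pred crop",(u-165)*3.6,(v-80)*3.6)
print("meas ->",[(topress(plane(ci,p[0]/3.6+165,p[1]/3.6+80,.1787))*1000).round() for p in((215,325),(405,320))])
print(hp(.5),hp(0))
p,q=plan([((.45,.12,.28),ori(15,35),8),(hp(.5,224,50),ori(15,38),6)])
E
```

```text
edge pred crop 203.55006998902846 331.2556036021353
edge pred crop 411.05506570605297 331.13010387687547
meas -> [array([-113.,  -19.]), array([-114.,   21.])]
[ 0.55848685 -0.0388087   0.17196346] [ 0.52673941 -0.04755341  0.067     ]
--
[-0.001, -0.233, -0.004] [-0.007, 0.006, -0.007] 
[0.002, -0.233, -0.008] [-0.007, 0.006, -0.007] 
[0.006, -0.232, -0.011] [-0.007, 0.006, -0.007] 
[0.01, -0.232, -0.015] [-0.007, 0.006, -0.007] 
[0.013, -0.232, -0.018] [-0.007, 0.006, -0.006] 
[0.016, -0.231, -0.021] [-0.007, 0.006, -0.007] 
[0.02, -0.231, -0.024] [-0.007, 0.006, -0.006] 
[0.023, -0.23, -0.027] [-0.006, 0.007, -0.007] 
--
[-0.047, -0.252, 0.14] [-0.0, -0.004, 0.0] 
[-0.046, -0.252, 0.141] [-0.0, -0.004, 0.0] 
[-0.045, -0.252, 0.141] [-0.0, -0.004, 0.0] 
[-0.044, -0.252, 0.142] [-0.0, -0.004, 0.0] 
[-0.043, -0.251, 0.142] [-0.0, -0.005, 0.0] 
[-0.041, -0.252, 0.142] [-0.0, -0.004, 0.0]
```

Run:
```python
from h import *
Q=ori(15.4,38);C=hp(.5,222);P=C-Q.apply([0,0,.05]);print(P,C)
p,q=plan([((.45,.12,.27),ori(15,35),7),(P,Q,9)])
```

```text
[ 0.52880903 -0.04698334  0.211364  ] [ 0.55848685 -0.0388087   0.17196346]
--
[0.007, -0.266, 0.004] [-0.008, 0.007, -0.008] 
[0.011, -0.266, -0.0] [-0.008, 0.007, -0.008] 
[0.015, -0.265, -0.005] [-0.008, 0.007, -0.008] 
[0.02, -0.265, -0.009] [-0.008, 0.007, -0.007] 
[0.024, -0.264, -0.013] [-0.008, 0.007, -0.008] 
[0.029, -0.264, -0.017] [-0.008, 0.007, -0.007] 
[0.033, -0.263, -0.021] [-0.007, 0.007, -0.008] 
[0.006, -0.168, 0.062] [-0.0, -0.003, -0.0] 
--
[0.007, -0.168, 0.062] [-0.0, -0.003, -0.0] 
[0.007, -0.168, 0.062] [-0.0, -0.003, -0.0] 
[0.007, -0.168, 0.062] [-0.0, -0.003, -0.0] 
[0.008, -0.168, 0.062] [-0.0, -0.003, -0.001] 
[0.008, -0.169, 0.062] [-0.001, -0.003, -0.0] 
[0.009, -0.169, 0.061] [-0.0, -0.002, -0.001] 
[0.009, -0.168, 0.061] [-0.001, -0.003, -0.0] 
[0.01, -0.169, 0.061] [-0.0, -0.002, -0.001]
```

Request:
carry_out --steps '[{"slide": [0.007,-0.266,0.004],"twist": [-0.008,0.007,-0.008],"jaw": -1},{"slide": [0.011,-0.266,0],"twist": [-0.008,0.007,-0.008],"jaw": -1},{"slide": [0.015,-0.265,-0.005],"twist": [-0.008,0.007,-0.008],"jaw": -1},{"slide": [0.02,-0.265,-0.009],"twist": [-0.008,0.007,-0.007],"jaw": -1},{"slide": [0.024,-0.264,-0.013],"twist": [-0.008,0.007,-0.008],"jaw": -1},{"slide": [0.029,-0.264,-0.017],"twist": [-0.008,0.007,-0.007],"jaw": -1},{"slide": [0.033,-0.263,-0.021],"twist": [-0.007,0.007,-0.008],"jaw": -1},{"slide": [0,0,0],"twist": [0,0,0],"jaw": -1}]'

```text
time_s: 16.95
tool_pos: [0.5001, 0.166, 0.2874]
orientation: [-0.115, 0.958, 0.02, 0.263]
ft_force: [1.0, 0.0, -0.5]
width: 0.0001
finger_force: 0.0
```

Run:
```python
from h import *
st();Q=ori(15.4,38);C=hp(.5,222);P=C-Q.apply([0,0,.05])
p,q=plan([(P,Q,7)])
```

```text
t 16.95 p [0.5001 0.166  0.2874] z [ 0.499  0.098 -0.861] x [-0.835 -0.211 -0.508] w 0.0001 ff 0.0 f [ 1.   0.  -0.5] j [ 0.02 -0.84 -0.65  1.23  0.09 -0.2 ]
--
[0.071, -0.252, 0.07] [-0.003, -0.009, -0.001] 
[0.073, -0.253, 0.067] [-0.003, -0.009, -0.001] 
[0.074, -0.253, 0.064] [-0.003, -0.009, -0.001] 
[0.076, -0.253, 0.061] [-0.002, -0.009, -0.001] 
[0.078, -0.253, 0.059] [-0.003, -0.009, -0.001] 
[0.08, -0.254, 0.056] [-0.002, -0.009, -0.001] 
[0.081, -0.253, 0.053] [-0.003, -0.008, -0.002]
```

Run:
```python
from h import *
Q=ori(15.4,38);C=hp(.5,222);P=C-Q.apply([0,0,.05])
p,q=plan([((.475,.13,.205),Q,4),(P+[-.015,0,0],Q,6),(P,Q,2)])
```

```text
--
[0.147, -0.057, 0.114] [-0.005, -0.016, -0.002] 
[0.151, -0.057, 0.109] [-0.005, -0.015, -0.002] 
[0.154, -0.058, 0.103] [-0.004, -0.016, -0.002] 
[0.158, -0.058, 0.098] [-0.005, -0.015, -0.002] 
[0.005, -0.251, -0.015] [0.0, -0.0, 0.0] 
[0.005, -0.251, -0.015] [0.0, -0.0, 0.0] 
[0.005, -0.251, -0.016] [0.0, -0.0, 0.0] 
[0.005, -0.252, -0.015] [0.0, -0.0, 0.0] 
--
[0.006, -0.251, -0.016] [0.0, -0.0, 0.0] 
[0.005, -0.252, -0.015] [0.0, -0.0, 0.0] 
[-0.047, -0.016, 0.037] [0.0, -0.0, 0.0] 
[-0.048, -0.017, 0.037] [0.0, -0.0, 0.0]
```

Request:
carry_out --steps '[{"slide": [0.147,-0.057,0.114],"twist": [-0.005,-0.016,-0.002],"jaw": -1},{"slide": [0.151,-0.057,0.109],"twist": [-0.005,-0.016,-0.002],"jaw": -1},{"slide": [0.154,-0.058,0.103],"twist": [-0.005,-0.016,-0.002],"jaw": -1},{"slide": [0.158,-0.058,0.098],"twist": [-0.005,-0.016,-0.002],"jaw": -1},{"slide": [0,0,0],"twist": [0,0,0],"jaw": -1}]'

```text
time_s: 17.45
tool_pos: [0.5393, 0.1522, 0.214]
orientation: [-0.131, 0.949, 0.045, 0.285]
ft_force: [-0.4, 0.1, 0.0]
width: -0.0002
finger_force: 0.0
```

Run:
```python
from h import *
st();Q=ori(15.4,38);C=hp(.5,222);P=C-Q.apply([0,0,.05])
p,q=plan([(P+[-.01,0,0],Q,6),(P,Q,1)])
```

```text
t 17.45 p [0.5393 0.1522 0.214 ] z [ 0.529  0.16  -0.834] x [-0.803 -0.223 -0.552] w -0.0002 ff 0.0 f [-0.4  0.1  0. ] j [-0.07 -0.84 -0.81  1.05  0.2  -0.29]
--
[0.087, -0.258, -0.056] [0.001, -0.006, 0.0] 
[0.086, -0.258, -0.057] [0.001, -0.006, 0.0] 
[0.085, -0.259, -0.057] [0.001, -0.006, 0.0] 
[0.084, -0.259, -0.058] [0.001, -0.006, 0.0] 
[0.084, -0.259, -0.058] [0.001, -0.007, 0.0] 
[0.082, -0.258, -0.059] [0.001, -0.006, 0.001] 
[-0.063, -0.022, 0.05] [0.0, -0.0, -0.0]
```

Run:
```python
from h import *
Q=ori(15.4,22);C=hp(.5,230);P=C-Q.apply([0,0,.035]);print(P,C)
p,q=plan([((.465,.14,.22),Q,4)])
plan([(P-[.012,0,0],Q,6),(P,Q,2)],(p,q))
```

```text
[ 0.53907779 -0.04415485  0.2082503 ] [ 0.55171827 -0.04067308  0.17579886]
--
[0.123, 0.018, -0.096] [0.002, 0.024, 0.0] 
[0.128, 0.018, -0.09] [0.001, 0.024, 0.0] 
[0.132, 0.018, -0.084] [0.002, 0.024, 0.001] 
[0.136, 0.017, -0.077] [0.001, 0.024, 0.0] 
--
[-0.008, -0.27, 0.021] [0.0, -0.0, 0.0] 
[-0.008, -0.269, 0.021] [0.0, -0.0, 0.0] 
[-0.008, -0.27, 0.021] [0.0, -0.0, 0.0] 
[-0.007, -0.269, 0.02] [0.0, -0.0, 0.0] 
[-0.008, -0.27, 0.021] [0.0, -0.0, 0.0] 
[-0.007, -0.269, 0.02] [0.0, -0.0, 0.0] 
[-0.045, -0.014, 0.018] [0.0, -0.0, 0.0] 
[-0.045, -0.013, 0.018] [0.0, -0.0, 0.0]
```

Request:
carry_out --steps '[{"slide": [0.02,0.01,0],"twist": [0.001,0.048,0],"jaw": -1},{"slide": [0.1,0.018,-0.06],"twist": [0.002,0.048,0],"jaw": -1},{"slide": [0.2,0.018,-0.12],"twist": [0,0,0],"jaw": -1},{"slide": [0.2,0.018,-0.11],"twist": [0,0,0],"jaw": -1},{"slide": [0,0,0],"twist": [0,0,0],"jaw": -1}]'

```text
time_s: 17.95
tool_pos: [0.4689, 0.141, 0.227]
orientation: [-0.135, 0.972, 0.028, 0.192]
ft_force: [0.9, 0.1, -0.4]
width: -0.0002
finger_force: 0.0
```

Run:
```python
from h import *
st()
Q=ori(15.4,22);C=hp(.5,230);P=C-Q.apply([0,0,.035])
plan([(P-[.02,0,0],Q,6),(P,Q,2)])
```

```text
t 17.95 p [0.4689 0.141  0.227 ] z [ 0.365  0.105 -0.925] x [-0.89  -0.252 -0.38 ] w -0.0002 ff 0.0 f [ 0.9  0.1 -0.4] j [-0.06 -0.8  -0.69  1.31  0.13 -0.31]
--
[0.013, -0.266, 0.023] [0.0, 0.0, 0.0] 
[0.012, -0.267, 0.022] [0.0, 0.001, 0.001] 
[0.012, -0.266, 0.023] [0.001, 0.0, 0.0] 
[0.012, -0.267, 0.023] [0.0, 0.001, 0.001] 
[0.011, -0.266, 0.023] [0.001, 0.0, 0.0] 
[0.011, -0.267, 0.024] [0.0, 0.001, 0.001] 
[-0.074, -0.022, 0.03] [0.0, -0.0, -0.0] 
[-0.075, -0.022, 0.03] [0.0, -0.0, -0.0]
```

Now it's on target. I'll move across to the handle.

Request:
carry_out --steps '[{"slide": [0.013,-0.266,0.023],"twist": [0,0,0],"jaw": -1},{"slide": [0.012,-0.267,0.023],"twist": [0,0,0],"jaw": -1},{"slide": [0.012,-0.267,0.023],"twist": [0,0,0],"jaw": -1},{"slide": [0.012,-0.267,0.023],"twist": [0,0,0],"jaw": -1},{"slide": [0.012,-0.267,0.023],"twist": [0,0,0],"jaw": -1},{"slide": [0.012,-0.267,0.023],"twist": [0,0,0],"jaw": -1},{"slide": [0,0,0],"twist": [0,0,0],"jaw": -1}]'

```text
time_s: 18.65
tool_pos: [0.5217, -0.0476, 0.2063]
orientation: [-0.133, 0.972, 0.027, 0.191]
ft_force: [-0.2, 0.0, 0.3]
width: 0.0
finger_force: 0.0
```

Run:
```python
from h import *
st()
w=[]
Q=ori(15.4,22);C=hp(.5,230)
w.append((C-Q.apply([0,0,.012]),Q,3))
for i,a in enumerate(np.linspace(.45,-.02,11)):
    w.append((hp(a,230-0*i),ori(15.4,22-(i+1)*.9),1))
p,q=plan(w);print(p)
```

```text
t 18.65 p [ 0.5217 -0.0476  0.2063] z [ 0.365  0.104 -0.925] x [-0.891 -0.248 -0.379] w 0.0 ff 0.0 f [-0.2  0.   0.3] j [-0.5  -0.6  -0.6   1.29  0.27 -0.74]
--
[-0.047, -0.004, 0.078] [0.001, 0.001, 0.0] 
[-0.047, -0.004, 0.077] [0.0, 0.001, 0.001] 
[-0.048, -0.004, 0.077] [0.001, 0.0, 0.0] 
[0.076, 0.0, 0.159] [-0.001, 0.008, 0.0] 
[0.068, 0.0, 0.06] [0.0, 0.007, 0.0] 
[0.063, 0.0, 0.064] [0.0, 0.008, 0.0] 
[0.06, 0.0, 0.068] [0.0, 0.007, 0.0] 
[0.055, 0.0, 0.071] [0.0, 0.008, 0.0] 
--
[0.051, 0.0, 0.074] [0.0, 0.007, 0.0] 
[0.046, 0.0, 0.078] [0.0, 0.008, 0.0] 
[0.041, 0.0, 0.081] [0.0, 0.007, 0.0] 
[0.035, 0.0, 0.082] [0.0, 0.008, 0.0] 
[0.031, -0.0, 0.085] [0.0, 0.007, 0.0] 
[0.025, -0.0, 0.087] [0.0, 0.008, 0.0] 
[ 0.51885595 -0.04971462  0.06237444]
```

Request:
carry_out --steps '[{"slide": [-0.047,-0.004,0.078],"twist": [0,0,0],"jaw": -1},{"slide": [-0.047,-0.004,0.077],"twist": [0,0,0],"jaw": -1},{"slide": [-0.048,-0.004,0.077],"twist": [0,0,0],"jaw": -1},{"slide": [0.04,0,0.08],"twist": [0,0.004,0],"jaw": -1},{"slide": [0.036,0,0.08],"twist": [0,0.004,0],"jaw": -1},{"slide": [0.068,0,0.06],"twist": [0,0.007,0],"jaw": -1},{"slide": [0.063,0,0.064],"twist": [0,0.008,0],"jaw": -1},{"slide": [0,0,0],"twist": [0,0,0],"jaw": -1}]'

```text
time_s: 19.45
tool_pos: [0.5327, -0.0423, 0.1454]
orientation: [-0.134, 0.977, 0.024, 0.163]
ft_force: [-35.9, -7.4, 23.3]
width: 0.0002
finger_force: 17.1
```

Run:
```python
from h import *
st()
w=[]
for i,a in enumerate(np.linspace(.30,-.02,10)):
    w.append((hp(a,228),ori(15.4,19-(i+1)*.8),1))
p,q=plan(w);print(p)
```

```text
t 19.45 p [ 0.5327 -0.0423  0.1454] z [ 0.313  0.09  -0.945] x [-0.91  -0.255 -0.326] w 0.0002 ff 17.12545596063137 f [-35.9  -7.4  23.3] j [-0.45 -0.5  -0.63  1.19  0.22 -0.7 ]
--
[0.027, -0.029, 0.092] [0.002, 0.007, 0.002] 
[0.041, -0.0, 0.054] [-0.0, 0.006, -0.0] 
[0.038, -0.0, 0.056] [-0.0, 0.007, -0.0] 
[0.036, 0.0, 0.057] [-0.0, 0.007, -0.0] 
[0.033, 0.0, 0.06] [-0.0, 0.006, -0.0] 
[0.029, 0.0, 0.06] [-0.0, 0.007, -0.0] 
[0.027, 0.0, 0.062] [-0.0, 0.007, -0.0] 
[0.024, 0.0, 0.064] [-0.0, 0.006, -0.0] 
--
[0.02, 0.0, 0.064] [-0.0, 0.007, -0.0] 
[0.017, 0.0, 0.066] [-0.0, 0.007, -0.0] 
[ 0.52078805 -0.04921907  0.06241844]
```

The force of (-36, -7, +23) N lies along the handle's end face normal, so the tip has slipped off the end of the handle. I'll back off, rise, and come down farther in.

Run:
```python
from h import *
o=arm.observe();Q0=R.from_quat(o["orientation"]);t=o["tool_pos"]
Q=ori(15.4,27);C=hp(.5,217)+[0,0.003,0];P=C-Q.apply([0,0,.03]);print(P,C)
b=t-np.array([.03,.008,0])
p,q=plan([(b,Q0,2),(b+[0,0,.075],Q0,3),(P,Q,3)])
```

```text
[ 0.54958652 -0.03826027  0.19629653] [ 0.56271722 -0.03464347  0.16956633]
--
[0.122, 0.002, -0.042] [0.0, 0.0, 0.0] 
[0.123, 0.001, -0.042] [0.0, 0.0, 0.0] 
[-0.068, 0.001, -0.197] [0.0, 0.0, 0.0] 
[-0.068, 0.0, -0.197] [0.0, 0.0, 0.0] 
[-0.068, 0.001, -0.197] [0.0, 0.0, 0.0] 
[-0.105, -0.003, 0.107] [0.001, -0.022, 0.001] 
[-0.1, -0.003, 0.112] [0.0, -0.022, 0.0] 
[-0.095, -0.003, 0.116] [0.001, -0.023, 0.001]
```

Request:
carry_out --steps '[{"slide": [0.122,0.002,-0.042],"twist": [0,0,0],"jaw": -1},{"slide": [0.123,0,-0.042],"twist": [0,0,0],"jaw": -1},{"slide": [-0.068,0,-0.197],"twist": [0,-0.022,0],"jaw": -1},{"slide": [-0.068,0,-0.197],"twist": [0,-0.022,0],"jaw": -1},{"slide": [-0.068,0,-0.197],"twist": [0,-0.022,0],"jaw": -1},{"slide": [0,0,0],"twist": [0,0,0],"jaw": -1}]'

```text
time_s: 20.05
tool_pos: [0.5033, -0.0517, 0.2243]
orientation: [-0.134, 0.962, 0.032, 0.238]
ft_force: [0.6, -0.1, 0.4]
width: 0.0003
finger_force: 0.0
```

Run:
```python
from h import *
st()
ci,im=snap("side","s7")
h=cv2.cvtColor(im,cv2.COLOR_RGB2HSV);m=cv2.inRange(h,(0,170,80),(4,255,255))|cv2.inRange(h,(175,170,80),(180,255,255))
m[:215]=0;m[260:]=0;m[:,:285]=0;m[:,:]&=255;m[:,340:]=0
m0=cv2.imread("pics/side0.png");h0=cv2.cvtColor(m0,cv2.COLOR_BGR2HSV);k=cv2.inRange(h0,(0,170,80),(4,255,255))|cv2.inRange(h0,(175,170,80),(180,255,255));k[:215]=0;k[260:]=0;k[:,:285]=0;k[:,340:]=0
print("handle bbox now",cv2.boundingRect(m),"start",cv2.boundingRect(k))
Q=ori(15.4,27);C=hp(.5,217)+[0,0.003,0];P=C-Q.apply([0,0,.03]);print(P,C)
p,q=plan([(P,Q,4)])
w=[(C-Q.apply([0,0,.004]),Q,2)]
for i,a in enumerate(np.linspace(.46,-.02,14)):
    w.append((hp(a,217),ori(15.4,27-(i+1)),1))
p,q=plan(w,(p,q))
```

```text
t 20.05 p [ 0.5033 -0.0517  0.2243] z [ 0.448  0.126 -0.885] x [-0.851 -0.242 -0.465] w 0.0003 ff 0.0 f [ 0.6 -0.1  0.4] j [-0.59 -0.77 -0.7   1.32  0.36 -0.81]
handle bbox now (298, 222, 29, 18) start (298, 222, 29, 18)
[ 0.54958652 -0.03826027  0.19629653] [ 0.56271722 -0.03464347  0.16956633]
--
[-0.064, 0.0, 0.095] [0.0, 0.001, 0.001] 
[-0.065, 0.0, 0.095] [0.001, 0.001, 0.001] 
[-0.065, 0.001, 0.095] [0.0, 0.001, 0.0] 
[-0.064, 0.001, 0.094] [0.001, 0.002, 0.001] 
--
[-0.0, 0.0, 0.108] [-0.0, -0.0, -0.0] 
[-0.001, 0.0, 0.109] [-0.0, -0.0, -0.0] 
[0.068, -0.024, 0.069] [-0.0, 0.008, -0.0] 
[0.054, 0.0, 0.039] [-0.0, 0.009, -0.0] 
[0.052, 0.0, 0.042] [-0.0, 0.008, -0.0] 
[0.05, 0.0, 0.044] [-0.0, 0.008, -0.0] 
[0.047, 0.0, 0.047] [-0.0, 0.009, -0.0] 
[0.045, 0.0, 0.05] [-0.0, 0.008, -0.0] 
--
[0.042, 0.0, 0.052] [-0.0, 0.008, -0.0] 
[0.039, 0.0, 0.054] [-0.0, 0.009, -0.0] 
[0.036, 0.0, 0.057] [-0.0, 0.008, -0.0] 
[0.033, 0.0, 0.058] [-0.0, 0.008, -0.0] 
[0.03, 0.0, 0.06] [-0.0, 0.009, -0.0] 
[0.026, 0.0, 0.061] [-0.0, 0.008, -0.0] 
[0.023, 0.0, 0.063] [-0.0, 0.008, -0.0] 
[0.02, 0.001, 0.064] [-0.0, 0.009, -0.0]
```

Request:
carry_out --steps '[{"slide": [-0.064,0,0.095],"twist": [0,0,0],"jaw": -1},{"slide": [-0.065,0,0.095],"twist": [0,0,0],"jaw": -1},{"slide": [-0.065,0,0.095],"twist": [0,0,0],"jaw": -1},{"slide": [-0.064,0,0.095],"twist": [0,0,0],"jaw": -1},{"slide": [0,0,0.108],"twist": [0,0,0],"jaw": -1},{"slide": [0,0,0.109],"twist": [0,0,0],"jaw": -1},{"slide": [0,0,0.03],"twist": [0,0,0],"jaw": -1},{"slide": [0,0,0],"twist": [0,0,0],"jaw": -1}]'

```text
time_s: 20.9
tool_pos: [0.5636, -0.0335, 0.1688]
orientation: [-0.134, 0.962, 0.034, 0.236]
ft_force: [5.2, 1.9, 7.2]
width: 0.0001
finger_force: 4.6
```

Run:
```python
from h import *
st();print("press",topress(arm.observe()["tool_pos"])*1000)
w=[]
for i,a in enumerate(np.linspace(.44,-.02,15)):
    w.append((hp(a,216)+[0,.002,0],ori(15.4,26-i),1))
p,q=plan(w)
```

```text
t 20.9 p [ 0.5636 -0.0335  0.1688] z [ 0.445  0.128 -0.886] x [-0.853 -0.242 -0.463] w 0.0001 ff 4.550891071557999 f [5.2 1.9 7.2] j [-0.47 -0.59 -0.69  1.11  0.32 -0.69]
press [-92.71903209   3.72919069]
--
[0.095, -0.015, 0.053] [0.003, 0.013, 0.003] 
[0.047, 0.0, 0.036] [-0.0, 0.009, 0.0] 
[0.046, 0.0, 0.037] [-0.0, 0.008, 0.0] 
[0.044, 0.0, 0.04] [-0.0, 0.008, 0.0] 
[0.041, 0.001, 0.042] [-0.0, 0.009, 0.0] 
[0.04, -0.0, 0.044] [-0.0, 0.008, 0.0] 
[0.037, -0.0, 0.046] [-0.0, 0.008, 0.0] 
[0.035, -0.0, 0.048] [-0.0, 0.009, 0.0] 
--
[0.033, -0.0, 0.05] [-0.0, 0.008, 0.0] 
[0.029, -0.0, 0.051] [-0.0, 0.008, 0.0] 
[0.028, -0.0, 0.052] [-0.0, 0.009, 0.0] 
[0.024, -0.0, 0.054] [-0.0, 0.008, 0.0] 
[0.022, -0.0, 0.055] [-0.0, 0.008, 0.0] 
[0.02, -0.0, 0.056] [-0.0, 0.009, 0.0] 
[0.016, 0.0, 0.057] [-0.0, 0.008, 0.0]
```

Contact on the top face is confirmed. I'll follow the lever's arc down.

Request:
carry_out --steps '[{"slide": [0.075,-0.01,0.05],"twist": [0,0.013,0],"jaw": -1},{"slide": [0.047,0,0.036],"twist": [0,0.009,0],"jaw": -1},{"slide": [0.046,0,0.037],"twist": [0,0.008,0],"jaw": -1},{"slide": [0.044,0,0.04],"twist": [0,0.008,0],"jaw": -1},{"slide": [0.041,0,0.042],"twist": [0,0.009,0],"jaw": -1},{"slide": [0.04,0,0.044],"twist": [0,0.008,0],"jaw": -1},{"slide": [0.037,0,0.046],"twist": [0,0.008,0],"jaw": -1},{"slide": [0.035,0,0.048],"twist": [0,0.009,0],"jaw": -1}]'

```text
time_s: 21.7
tool_pos: [0.5408, -0.041, 0.1129]
orientation: [-0.136, 0.977, 0.024, 0.162]
ft_force: [3.5, 2.0, 2.5]
width: 0.0003
finger_force: 1.8
```

Run:
```python
from h import *
st();print("press",topress(arm.observe()["tool_pos"])*1000)
w=[]
for i,a in enumerate(np.linspace(.18,-.02,7)):
    w.append((hp(a,216)+[0,.002,0],ori(15.4,18-i),1))
p,q=plan(w)
```

```text
t 21.7 p [ 0.5408 -0.041   0.1129] z [ 0.311  0.09  -0.946] x [-0.91  -0.258 -0.324] w 0.0003 ff 1.8441657163202763 f [3.5 2.  2.5] j [-0.44 -0.46 -0.66  1.12  0.22 -0.69]
press [-116.66839943    2.56274186]
--
[0.045, -0.005, 0.05] [0.002, 0.007, 0.004] 
[0.03, -0.0, 0.051] [0.0, 0.009, -0.0] 
[0.028, -0.0, 0.054] [0.0, 0.008, -0.0] 
[0.025, -0.0, 0.054] [0.0, 0.008, -0.0] 
[0.023, -0.0, 0.056] [0.0, 0.009, -0.0] 
[0.019, -0.0, 0.057] [0.0, 0.008, -0.0] 
[0.017, -0.0, 0.058] [0.0, 0.008, -0.0]
```

Request:
carry_out --steps '[{"slide": [0.04,0,0.05],"twist": [0,0.007,0],"jaw": -1},{"slide": [0.03,0,0.051],"twist": [0,0.009,0],"jaw": -1},{"slide": [0.028,0,0.054],"twist": [0,0.008,0],"jaw": -1},{"slide": [0.025,0,0.054],"twist": [0,0.008,0],"jaw": -1},{"slide": [0.023,0,0.056],"twist": [0,0.009,0],"jaw": -1},{"slide": [0.019,0,0.057],"twist": [0,0.008,0],"jaw": -1},{"slide": [0.017,0,0.058],"twist": [0,0.008,0],"jaw": -1},{"slide": [0,0,0],"twist": [0,0,0],"jaw": -1}]'

```text
time_s: 22.5
tool_pos: [0.5326, -0.0441, 0.0674]
orientation: [-0.137, 0.985, 0.015, 0.104]
ft_force: [-24.6, 4.1, 40.9]
width: 0.0003
finger_force: 20.6
```

Run:
```python
from h import *
st();print("press",topress(arm.observe()["tool_pos"])*1000)
ci,im=snap("side","s8")
h=cv2.cvtColor(im,cv2.COLOR_RGB2HSV);m=cv2.inRange(h,(0,170,80),(4,255,255))|cv2.inRange(h,(175,170,80),(180,255,255))
m[:215]=0;m[275:]=0;m[:,:280]=0;m[:,340:]=0;print(cv2.boundingRect(m))
for a in(0,.1,.5): print(a,[np.round(proj(ci,hp(a,s,0,y))).tolist() for s in(180,236) for y in(-22,22)])
```

```text
t 22.5 p [ 0.5326 -0.0441  0.0674] z [ 0.2    0.058 -0.978] x [-0.941 -0.266 -0.208] w 0.0003 ff 20.564302280545235 f [-24.6   4.1  40.9] j [-0.41 -0.32 -0.61  1.11  0.13 -0.67]
press [-125.47326023    1.77589591]
(292, 256, 27, 19)
0 [[319.0, 259.0], [308.0, 249.0], [301.0, 271.0], [290.0, 260.0]]
0.1 [[320.0, 254.0], [309.0, 243.0], [301.0, 264.0], [290.0, 253.0]]
0.5 [[328.0, 230.0], [316.0, 220.0], [311.0, 232.0], [299.0, 221.0]]
```

The lever is at its stop: the tip is at z 0.067, which is the latched height. I'll retreat and check that it stays down.

Request:
carry_out --steps '[{"slide": [0.02,0,-0.1],"twist": [0,0,0],"jaw": -1},{"slide": [0.06,0,-0.2],"twist": [0,0,0],"jaw": -1},{"slide": [0.2,0,-0.3],"twist": [0,0,0],"jaw": -1},{"slide": [0.2,0,-0.3],"twist": [0,0,0],"jaw": -1},{"slide": [0.2,0,-0.3],"twist": [0,0,0],"jaw": -1},{"slide": [0,0,0],"twist": [0,0,0],"jaw": -1},{"slide": [0,0,0],"twist": [0,0,0],"jaw": -1}]'

```text
time_s: 23.25
tool_pos: [0.4267, -0.0749, 0.188]
orientation: [-0.136, 0.985, 0.015, 0.104]
ft_force: [0.3, -0.0, -0.3]
width: -0.0001
finger_force: 0.0
```

Run:
```python
from h import *
st()
ci,im=snap("side","s9");T,im2=snap("top","t9")
h=cv2.cvtColor(im,cv2.COLOR_RGB2HSV);r=cv2.inRange(h,(0,170,60),(4,255,255))|cv2.inRange(h,(175,170,60),(180,255,255))
m=r.copy();m[:215]=0;m[285:]=0;m[:,:275]=0;m[:,340:]=0;print("side handle bbox",cv2.boundingRect(m),cv2.countNonZero(m))
for a in(0,.1): print(a,[np.round(proj(ci,hp(a,s,0,y))).tolist() for s in(180,236) for y in(-22,22)])
a=cv2.imread("pics/t9.png")[110:320,130:400];cv2.imwrite("pics/tc.png",a)
o=cv2.inRange(h,(6,170,60),(17,255,255));o[:140]=0;o[225:]=0;o[:,:180]=0;o[:,275:]=0;print("side orange in tub",cv2.boundingRect(o),cv2.countNonZero(o))
b=cv2.imread("pics/s9.png")[130:310,170:430];c=cv2.resize(a,(334,260));b=cv2.resize(b,(376,260))
cv2.imwrite("pics/fin.png",np.hstack([c,b]))
```

```text
t 23.25 p [ 0.4267 -0.0749  0.188 ] z [ 0.202  0.057 -0.978] x [-0.941 -0.265 -0.21 ] w -0.0001 ff 0.0 f [ 0.3 -0.  -0.3] j [-0.6  -0.69 -0.65  1.47  0.16 -0.86]
side handle bbox (292, 252, 27, 24) 391
0 [[319.0, 259.0], [308.0, 249.0], [301.0, 271.0], [290.0, 260.0]]
0.1 [[320.0, 254.0], [309.0, 243.0], [301.0, 264.0], [290.0, 253.0]]
side orange in tub (247, 176, 1, 3) 3
```

Run:
```python
from h import *
im=cv2.imread("pics/t9.png");h=cv2.cvtColor(im,cv2.COLOR_BGR2HSV);T=arm.camera_info("top")
for n,lo,hi in(("orange",(6,170,60),(17,255,255)),("brown",(0,50,15),(20,200,100))):
    m=cv2.inRange(h,lo,hi);m[:215]=0;m[310:]=0;m[:,:140]=0;m[:,225:]=0
    r=cv2.minAreaRect(cv2.findNonZero(m));print(n,r,plane(T,*r[0],.03).round(3))
print(arm.hand_in())
```

```text
orange ((184.79702758789062, 257.9703063964844), (38.10992431640625, 23.283870697021484), 84.2894058227539) [0.468 0.35  0.03 ]
brown ((184.1199951171875, 259.34002685546875), (34.93107604980469, 23.05168342590332), 81.8698959350586) [0.465 0.352 0.03 ]
the job is handed in; nothing more can be done
None
```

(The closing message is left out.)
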